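# Change over the tube racks on the platform shaker

## Task

The shaking run is over: loosen the clamp knob, swing the retaining bar fully open, stand every finished rack (green caps) upright in the aluminium tray and stand every waiting rack (orange caps) from the blue mat squarely in a pocket of the shaker, one to a pocket. Then push the bar fully closed against its stop and turn the knob tight. Loosen the knob before moving the bar, never tip a rack over, and leave the other things on the bench where they are.

Things in the scene. Friction and masses are not known exactly. Their poses are not given: they have to be found in the camera images.
- shaker: Switched-off white platform shaker, fixed; origin on the bench under its centre. Housing 262 (x) x 200 (y) mm. On top lie three shallow pockets side by side along its x, 76 mm apart. A fence (top 85 mm above the bench) closes them at y = -60 mm; on the +y side the swinging retaining bar closes them, its inner face at y = +60 mm when closed.
- pocket1 (a point): Centre of the floor of the first pocket (shaker x = -76 mm), 60 mm above the bench; axes as the shaker's. Pockets are 50 mm wide (x), with lips 8 mm above the floor between them; a rack stands in one with its 112 mm length along the shaker's y, 4 mm play all round.
- pocket2 (a point): Centre of the floor of the middle pocket (shaker x = 0).
- pocket3 (a point): Centre of the floor of the third pocket (shaker x = +76 mm), beside the pin and the knob.
- bar (a joint): Angle of the retaining bar (rad): 0 = closed, along the pockets, against its stop; 1.2 = fully open, against its other stop. Seen from above it opens clockwise about the upright pin (free end from the shaker's -x end out to its +y side). It stays where left; about 0.5 N at the handle moves it once the knob is loose. Clamped while the knob is tight: do not force it.
- pin (a point): Axis of the bar's pivot pin, at the bar's top face, 90 mm above the bench (shaker x = +118, y = +85 mm). The bar is an aluminium strip 12 mm thick, from 72 to 90 mm above the bench.
- bar_handle (a point): The upright black handle at the free end of the bar, 16 mm in diameter, from 90 to 150 mm above the bench (blue 21 mm cap on the top 8 mm); this point is on its axis, 120 mm above the bench, 254 mm from the pin. It may be pushed from either side or gripped.
- knob (a joint): Angle of the clamp knob on top of the pin (rad): 0 = loose, 1.5 = fully tight, end stops at both; seen from above it tightens clockwise. The bar is clamped above about 0.5 and free below about 0.2. Needs about 0.2 N m; stays where it is left.
- knob_grip (a point): Point on the axis of the blue wing knob, 141 mm above the bench. The wing is 46 mm long (this point's x axis), 13 mm thick (its y) and 26 mm tall, its top 153 mm above the bench; the point's axes turn with the knob. At knob angle 0 its x axis lies along the shaker's x.
- fresh1_mid (a point): Waiting microtube rack: black frame 42 mm wide (its x) by 112 mm long (its y) by 46 mm tall, holding twelve capped tubes whose orange caps rise to 56 mm; 110 to 230 g. This point is its centre, 28 mm above its underside. Grip it across the 42 mm width, on the frame's long sides. At the start it stands on the blue bench mat. Absent (None) in some starts.
- fresh2_mid (a point): Waiting microtube rack: black frame 42 mm wide (its x) by 112 mm long (its y) by 46 mm tall, holding twelve capped tubes whose orange caps rise to 56 mm; 110 to 230 g. This point is its centre, 28 mm above its underside. Grip it across the 42 mm width, on the frame's long sides. At the start it stands on the blue bench mat. Absent (None) in some starts.
- fresh3_mid (a point): Waiting microtube rack: black frame 42 mm wide (its x) by 112 mm long (its y) by 46 mm tall, holding twelve capped tubes whose orange caps rise to 56 mm; 110 to 230 g. This point is its centre, 28 mm above its underside. Grip it across the 42 mm width, on the frame's long sides. At the start it stands on the blue bench mat. Absent (None) in some starts.
- done1_mid (a point): Finished microtube rack: black frame 42 mm wide (its x) by 112 mm long (its y) by 46 mm tall, holding twelve capped tubes whose green caps rise to 56 mm; 110 to 230 g. This point is its centre, 28 mm above its underside. Grip it across the 42 mm width, on the frame's long sides. At the start it stands in a pocket of the shaker. Absent (None) in some starts.
- done2_mid (a point): Finished microtube rack: black frame 42 mm wide (its x) by 112 mm long (its y) by 46 mm tall, holding twelve capped tubes whose green caps rise to 56 mm; 110 to 230 g. This point is its centre, 28 mm above its underside. Grip it across the 42 mm width, on the frame's long sides. At the start it stands in a pocket of the shaker. Absent (None) in some starts.
- done3_mid (a point): Finished microtube rack: black frame 42 mm wide (its x) by 112 mm long (its y) by 46 mm tall, holding twelve capped tubes whose green caps rise to 56 mm; 110 to 230 g. This point is its centre, 28 mm above its underside. Grip it across the 42 mm width, on the frame's long sides. At the start it stands in a pocket of the shaker. Absent (None) in some starts.
- tray: Low aluminium tray, fixed to the bench, 224 (x) x 158 (y) x 16 mm, walls and floor 3 mm. Origin: under its centre, on the bench. Two racks stand in it side by side, length along its y, for example at x = -45 and +45 mm.
- mat: Blue bench mat, 360 (x) x 220 (y) x 2 mm, fixed, on which the waiting racks stand. Origin under its centre.
- amber_bottle: Bystander: amber bottle, 56 mm diameter, 105 mm tall; origin at its foot.
- buffer_bottle: Bystander: clear bottle with blue cap, 76 mm diameter, 150 mm tall; origin at its foot.
- tip_box: Bystander: blue pipette tip box with yellow lid, 85 x 125 x 67 mm; origin under its centre.
- marker: Bystander: marker pen, 120 mm long (x), 13 mm thick, lying on the bench; origin under its middle.
- beaker: Bystander: glass beaker, 72 mm diameter, 90 mm tall; origin at its foot.
- timer: Bystander: small white bench timer, 70 x 55 x 18 mm; origin under its centre.
Not all that is in view belongs to the job. Leave any yellow look-alike of the part that bears done1_mid alone.

How it is judged (in metres and radians):
On the way, in this order (a step that is already met when the one before it is completed fails the run):
1. the clamp knob is loosened (below 0.2 rad) (value of joint knob below 0.2 rad), for 0.2 s.
2. the bar is swung fully open (above 1.1 rad) (value of joint bar above 1.1 rad), for 0.2 s.
3. every finished rack stands in the tray and every waiting rack in a pocket (x of fresh1_mid in the frame of shaker between -0.094 and 0.094 m and y of fresh1_mid in the frame of shaker between -0.012 and 0.012 m and z of fresh1_mid in the frame of shaker between 0.083 and 0.0925 m and angle between each of fresh1_mid, fresh2_mid, fresh3_mid's own z axis and vertical below 0.06 rad and x of fresh2_mid in the frame of shaker between -0.094 and 0.094 m and y of fresh2_mid in the frame of shaker between -0.012 and 0.012 m and z of fresh2_mid in the frame of shaker between 0.083 and 0.0925 m and x of fresh3_mid in the frame of shaker between -0.094 and 0.094 m and y of fresh3_mid in the frame of shaker between -0.012 and 0.012 m and z of fresh3_mid in the frame of shaker between 0.083 and 0.0925 m and x of done1_mid in the frame of tray between -0.105 and 0.105 m and y of done1_mid in the frame of tray between -0.072 and 0.072 m and z of done1_mid in the frame of tray between 0.024 and 0.04 m and angle between each of done1_mid, done2_mid, done3_mid's own z axis and vertical below 0.1 rad and x of done2_mid in the frame of tray between -0.105 and 0.105 m and y of done2_mid in the frame of tray between -0.072 and 0.072 m and z of done2_mid in the frame of tray between 0.024 and 0.04 m and x of done3_mid in the frame of tray between -0.105 and 0.105 m and y of done3_mid in the frame of tray between -0.072 and 0.072 m and z of done3_mid in the frame of tray between 0.024 and 0.04 m), for 0.3 s.
4. the bar is closed against its stop (below 0.03 rad) (value of joint bar below 0.03 rad), for 0.2 s.
5. the knob is tight (above 1.25 rad) (value of joint bar below 0.03 rad and value of joint knob above 1.25 rad), for 0.2 s.
At the end, for the whole second after the job is handed in: Every orange-capped rack stands upright on a pocket floor of the shaker (within 12 mm of the pocket's middle along its length), every green-capped rack stands upright inside the tray, the bar is within 0.03 rad of closed and the knob is beyond 1.25 rad of its 1.5 (all of step 3 and all of step 5); the robot touches nothing.
It fails at once if a rack is tipped over (more than 0.7 rad) (angle between any of fresh1_mid, fresh2_mid, fresh3_mid, done1_mid, done2_mid, done3_mid's own z axis and vertical above 0.7 rad).
It fails at once if the bar is forced while the knob is tight (moving faster than 0.1 rad/s with the knob above 0.8) (value of joint knob above 0.8 rad and (velocity of joint bar above 0.1 rad/s or velocity of joint bar below -0.1 rad/s)).
It fails at once if a bystander is pushed more than 30 mm or knocked over (distance of any of amber_bottle, buffer_bottle, tip_box, marker, beaker, timer from where it was at the start of the episode above 0.03 m or angle between any of amber_bottle, buffer_bottle, tip_box, marker, beaker, timer's own z axis and vertical above 0.5 rad).
Of fresh1, fresh2, fresh3 only 2 to 3 are there at a start; the rules pass over those that are not, and their reading is None.
Of done1, done2, done3 only 1 to 2 are there at a start; the rules pass over those that are not, and their reading is None.
At some moment in a run one of fresh1, fresh2, fresh3 may be knocked a few centimetres aside while the robot is not near it.
It also fails if it takes over 210 s, if anything falls off the work surface, if the arm or the gripper's body presses on something with over 40 N, if the wrist force passes 120 N, or if a joint passes its speed limit or range.

## Robot

A 6-joint arm with a two-finger parallel gripper is mounted at the origin on the work surface. World frame = base frame: x ahead of the robot, y to its left, z up, the work surface at z = 0. Lengths are in mm, angles in rad, forces in N, time in s.
With the tool pointing down it reaches from about 275 to 750 mm from the base axis. Payload 10.2 kg.
Tool frame: the origin (TCP) lies between the finger pads; the fingertips stand env.tip_extent ahead of it and the grasp point (between the pads) lies 8 mm behind it (env.tip_extent is the distance from the TCP to the fingertips, in mm); y points along the fingers, x is the direction in which the jaws open and shut, and the axes are right-handed (so a half turn about y gives the same grasp; the last joint's range is limited). The gripper opens to 88 mm and grips with 3 to 60 N. Pads are 18 mm wide; open, the fingers measure 123 mm over their backs; the gripper's body (75 mm by 187 mm) begins 45 mm behind the grasp point.
Start: joints at [-1.513, 0.313, 1.498, -0, 1.331, -0.223], TCP at [145.477, -504.448, 249.72] pointing down, gripper open.
Joint ranges: [-2.94, 2.94], [-0.97, 2.17], [0.19, 2.56], [-1.23, 4.37], [0.02, 3.11], [-2.88, 2.88]. Speed limits (rad/s): [2.39, 2.39, 3.01, 3.14, 3.14, 3.14].

## Interface

Orientations are given as a rotation vector (axis times angle).
In Python, from workcell import monitor, camera, ticket, nets, env gives the robot as it stands.
- The arm moves only by the shell command python3 -m handwheel 'ROWS' [FORCE]. ROWS is JSON, a list of rows, each a list of 3 entries, a list of its own where there are three numbers: the opening, from 0 (shut) to 1 (fully open), then the shift along the tool's x, y, z in units of 30 mm (1.0 is 30 mm), then the turn, a rotation vector about the tool's x, y, z in units of 6 degrees (1.0 is 6 degrees). A call has 1 to 10 rows; each row is the pose to reach, as a shift and turn from the pose commanded when the call began, along the tool's axes at that moment; what a row does not reach only later rows make up. A row lasts 1/12 s, in which the tool goes at most 41.7 mm and 7.16 degrees, less where a joint would pass 70% of its speed; a pose out of reach is approached as far as the arm can. A call with a gripper value outside its range is refused whole. The fingers move at their own pace and stop on an object; FORCE is the grip in N (left out, the last holds). Time passes only in rows, so rows that repeat a pose let the fingers close. It gives the time, the measured TCP pose, the force and the opening at its end, in the units of the state.
- monitor.sense(): the state, without advancing time (a new reading comes with each control period).
- camera(name): name is "scene" or "top" or "wrist"; returns a dict with "frame" (384x512x3 uint8, red, green, blue), "range_z" (384x512 float32, mm along the optical axis (not along the pixel's ray), 0 where there is no reading), "camera_matrix" (3x3 intrinsics, pixels), "k1" (the pictures are not rectified: a ray, as slopes to the right and down, at radius r is drawn at 1 + k1 r^2 times it, then the intrinsics apply), "cam_to_world" (4x4, takes a point from camera to world coordinates); the wrist camera has in their place "mount" (4x4, takes a point from camera to tool coordinates, whose origin is the TCP and whose axes are the tool frame's). Camera axes: x right, y up, looking along -z (the intrinsics and any distortion apply to the point x, -y, -z); pixel columns grow to the right and rows downward; lengths in mm; the calibration is good to about 2 mm. A picture is of the moment at which its call begins: read the wrist's pose just before it.
- ticket.finish_job(): hands the job in, once; it reports no verdict.
Trained networks look in a picture, given as the dict that the camera call returned (one of the last four; its "shot" number tells which), for a name from the list of things; names that differ only in an ending like _2 or _b are one class to them, and where a whole thing is asked for, a point or a joint stands for the part that bears it (a point fixed in the world has none). Each returns a list of dicts, best first, with "confidence" (0 to 1); they miss things now and then, are a little off and sometimes report something else, mostly with a low value. They report only what shows in the picture. A call takes as long as a camera call. They do not tell look-alikes from the thing itself.
- nets.silhouettes(thing, picture): "region" (384x512 bool, what is visible of it) and "pixel" ([column, row] in pixels, amid what is visible of it).
The state is a dict: "t": time; "joint_positions": joint angles; "qd": joint speeds; "joint_torque": joint torques, N m; "ee_pos": TCP position; "tcp_rot": TCP orientation; "contact_force": force on the tool from outside, world axes, zero at the start; "ft_torque": the same for the moment, N m; "gripper_width": opening from 0.0 (shut) to 1.0 (fully open).
Only numpy, scipy, OpenCV 4.12 (cv2) and the standard library are available. Lean on these libraries where they do the work, as an engineer would, in place of code of your own. Each camera call takes 0.05 s, during which the arm holds its last target.

## Working session

There is one attempt and no reset: what is moved stays moved. The work goes in short steps, Python scripts to look and compute and a shell command to move; the robot and the scene stay as the last step left them, time stands still between calls to the robot, and variables do not carry over. Pictures are saved under pics/ and viewed, and the job is handed in when it is done.

```bash
ls; mkdir -p pics
python3 - <<'E'
from workcell import monitor, camera, ticket, nets, env
import cv2
print(monitor.sense()); print(env.tip_extent)
for n in ("scene","top","wrist"):
    c=camera(n); cv2.imwrite(f"pics/a_{n}.png",c["frame"][:,:,::-1]); print(n,c["camera_matrix"].tolist(),c["k1"],c.get("cam_to_world",c.get("mount")).tolist())
E
```

```text
pics
{'t': 0.0, 'joint_positions': array([-1.51340990e+00,  3.13450359e-01,  1.49840941e+00,  2.73648082e-05,
        1.33097048e+00, -2.23339422e-01]), 'qd': array([ 0.0005088 ,  0.00147923, -0.00077129, -0.00128184,  0.00039233,
       -0.0009374 ]), 'joint_torque': array([ 5.09771198e-04, -4.02208936e+01, -2.52268714e+01,  6.94556767e-02,
        3.52751801e-02, -9.72112571e-05]), 'ee_pos': array([ 145.46530336, -504.22079423,  249.17128586]), 'tcp_rot': array([-1.32802601,  1.000463  , -0.99916709]), 'contact_force': array([-1.04657836,  0.94333057, -0.27396234]), 'ft_torque': array([-0.00294177,  0.00794884,  0.04722666]), 'gripper_width': 0.9978566442648321}
11.0
scene [[352.13289751224835, 0.0, 260.4986000106696], [0.0, 352.13289751224835, 195.00353959414636], [0.0, 0.0, 1.0]] -0.019813335719158578 [[-0.8506034135493817, -0.38998862852976646, 0.3526793196029663, 900.4744627634673], [0.525799369140594, -0.6270813580164931, 0.5747207964216577, 695.9299901683712], [-0.002975948503056557, 0.6742980350302548, 0.7384533185549677, 978.393189409311], [0.0, 0.0, 0.0, 1.0]]
top [[380.2145398618467, 0.0, 255.77850124227638], [0.0, 380.2145398618467, 185.1003246623196], [0.0, 0.0, 1.0]] 0.006675581454167349 [[-0.015712895410335475, 0.9961607172405639, -0.08612160207862726, 378.2659477341899], [-0.9996332527805187, -0.01375073001452067, 0.02332975266708456, 50.354564758378125], [0.022055948251286737, 0.08645659518413455, 0.9960114418498933, 1388.9796824424868], [0.0, 0.0, 0.0, 1.0]]
wrist [[309.9078696871747, 0.0, 259.29592140495987], [0.0, 309.9078696871747, 191.3888505411851], [0.0, 0.0, 1.0]] 0.013863964658876207 [[0.999999662036679, 0.0004888745213169941, 0.0006610054685991475, 0.027362819272735983], [0.0005019966213064359, 0.2736461620954514, -0.9618302999853049, -134.63988581007942], [-0.0006510959370997023, 0.9618303067444549, 0.27364582419972777, 70.9692539057233], [0.0, 0.0, 0.0, 1.0]]
```

View images.

View pics/a_top.png

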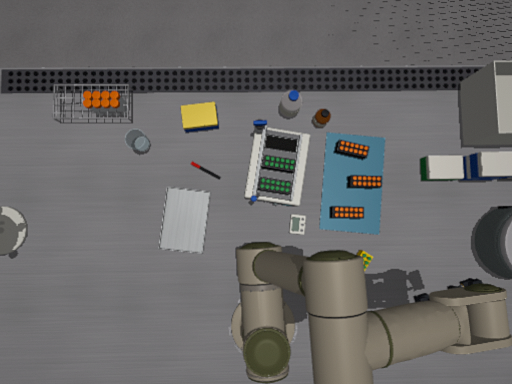

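View pics/a_scene.png

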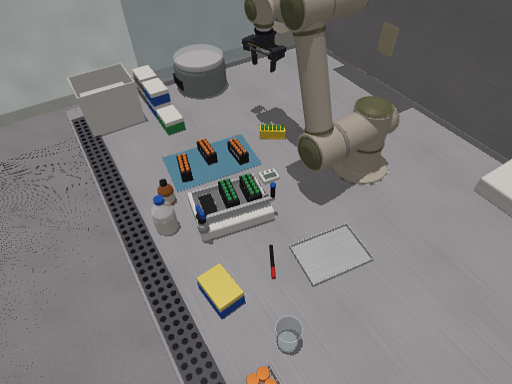

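View pics/a_wrist.png

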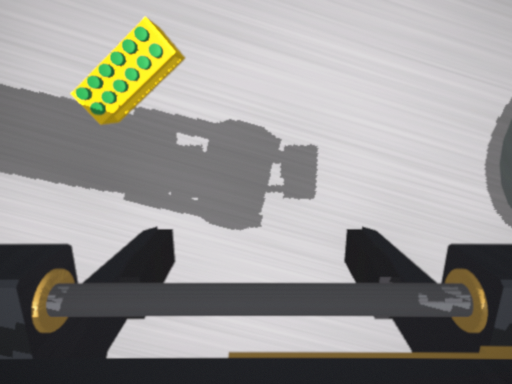

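```bash
cat > h.py <<'E'
from workcell import monitor, camera, ticket, nets, env
import cv2, numpy as np
from scipy.spatial.transform import Rotation as R
def cam(name):
    s=monitor.sense(); c=camera(name)
    if name=="wrist":
        T=np.eye(4); T[:3,:3]=R.from_rotvec(s["tcp_rot"]).as_matrix(); T[:3,3]=s["ee_pos"]
        c["cam_to_world"]=T@c["mount"]
    return c
def slopes(c,u,v):
    K=np.array(c["camera_matrix"]); x=(np.asarray(u,float)-K[0,2])/K[0,0]; y=(np.asarray(v,float)-K[1,2])/K[1,1]
    a,b=x.copy(),y.copy()
    for _ in range(8):
        f=1+c["k1"]*(a*a+b*b); a,b=x/f,y/f
    return a,b
def world(c,u,v,z=None):
    """by depth, or by plane z"""
    a,b=slopes(c,u,v); M=c["cam_to_world"]
    if z is None:
        d=c["range_z"][np.round(v).astype(int),np.round(u).astype(int)]
        p=np.stack([a*d,-b*d,-d],-1); return p@M[:3,:3].T+M[:3,3]
    r=np.stack([a,-b,-np.ones_like(a)],-1)@M[:3,:3].T
    t=(z-M[2,3])/r[...,2]; return M[:3,3]+r*np.asarray(t)[...,None]
def grid(c):
    v,u=np.mgrid[0:384,0:512]; return world(c,u.ravel(),v.ravel()).reshape(384,512,3)
def project(c,P):
    M=np.linalg.inv(c["cam_to_world"]); p=np.atleast_2d(P)@M[:3,:3].T+M[:3,3]
    a,b=p[:,0]/-p[:,2],-p[:,1]/-p[:,2]; f=1+c["k1"]*(a*a+b*b); K=np.array(c["camera_matrix"])
    return np.stack([a*f*K[0,0]+K[0,2],b*f*K[1,1]+K[1,2]],-1)
def save(c,n,crop=None,s=1):
    im=c["frame"][:,:,::-1]
    if crop: im=im[crop[1]:crop[3],crop[0]:crop[2]]
    cv2.imwrite("pics/"+n+".png",cv2.resize(im,None,fx=s,fy=s,interpolation=cv2.INTER_CUBIC))
def goal(pos,yaw,s=None):
    """TCP goal pointing down, jaw axis (tool x) at world angle yaw (deg). prints shift and turn in move units"""
    s=s or monitor.sense(); R0=R.from_rotvec(s["tcp_rot"]).as_matrix()
    best=None
    for k in (0,180):
        t=np.radians(yaw+k); x=np.array([np.cos(t),np.sin(t),0]); y=np.array([0,0,-1.]); z=np.cross(x,y)
        rv=R.from_matrix(R0.T@np.stack([x,y,z],1)).as_rotvec()
        if best is None or np.linalg.norm(rv)<np.linalg.norm(best): best=rv
    sh=R0.T@(np.array(pos)-s["ee_pos"])
    print("shift",np.round(sh/30,2),"turn",np.round(np.degrees(best)/6,2),"n",np.ceil(max(np.linalg.norm(sh)/41.7,np.degrees(np.linalg.norm(best))/7.16)))
def pose():
    s=monitor.sense(); M=R.from_rotvec(s["tcp_rot"]).as_matrix()
    print("t %.2f"%s["t"],"pos",np.round(s["ee_pos"],1),"jaw yaw %.1f"%np.degrees(np.arctan2(M[1,0],M[0,0])),"down",np.round(M[:,1],3),"F",np.round(s["contact_force"],1),"w %.3f"%s["gripper_width"],"j",np.round(s["joint_positions"],2))
E
python3 - <<'E'
from h import *
pose()
c=cam("top"); save(c,"b_crop",(150,80,400,280),3)
g=grid(c)
for n in ["shaker","bar_handle","knob_grip","fresh1_mid","done1_mid","tray","mat","amber_bottle","buffer_bottle","tip_box","marker","beaker","timer"]:
    for d in nets.silhouettes(n,c):
        if d["confidence"]<.3: continue
        m=d["region"]; P=g[m]; 
        r=cv2.minAreaRect(P[:,:2].astype(np.float32))
        print(n,round(d["confidence"],2),np.round(d["pixel"]),m.sum(),"med",np.round(np.median(P,0)),"rect",np.round(r[0]),np.round(r[1]),round(r[2],1),"ztop",round(float(np.percentile(P[:,2],95))))
E
```

```text
t 0.15 pos [ 145.4 -504.3  249.3] jaw yaw -73.9 down [-0.     0.001 -1.   ] F [ 0.1 -0.4  0.5] w 1.003 j [-1.51  0.31  1.5  -0.    1.33 -0.22]
shaker 0.63 [277. 155.] 3244 med [584. -54.  62.] rect [532. -52.] [204. 333.] 81.6 ztop 93
bar_handle 0.85 [256. 166.] 345 med [550.  12.  90.] rect [535.  15.] [ 23. 321.] 81.0 ztop 151
knob_grip 0.49 [260. 126.] 88 med [689.   7. 151.] rect [693.   8.] [31. 36.] 34.0 ztop 156
knob_grip 0.49 [366. 184.] 422 med [ 500. -367.   50.] rect [ 502. -380.] [130.  42.] 87.8 ztop 62
fresh1_mid 0.85 [364. 187.] 421 med [ 500. -370.   50.] rect [ 500. -375.] [121.  44.] 89.3 ztop 62
done1_mid 0.88 [273. 186.] 363 med [485. -41. 109.] rect [463.  -5.] [ 87. 183.] 31.8 ztop 119
done1_mid 0.65 [184. 220.] 2783 med [375. 279.   4.] rect [367. 206.] [305. 224.] 82.5 ztop 14
done1_mid 0.48 [367. 257.] 114 med [ 234. -357.   47.] rect [ 268. -278.] [215.  45.] 62.7 ztop 61
tray 0.82 [182. 221.] 2797 med [375. 279.   4.] rect [366. 207.] [307. 224.] 82.5 ztop 15
tray 0.54 [133. 144.] 434 med [662. 444.  49.] rect [544. 267.] [545.  70.] 55.9 ztop 92
mat 0.91 [349. 186.] 4492 med [ 484. -328.    2.] rect [ 517. -208.] [482. 360.] 83.6 ztop 8
amber_bottle 0.65 [320. 120.] 277 med [ 727. -215.   71.] rect [ 569. -107.] [ 61. 493.] 55.1 ztop 107
buffer_bottle 0.66 [291. 102.] 497 med [ 770. -102.  104.] rect [ 800. -106.] [108.  72.] 1.7 ztop 152
tip_box 0.92 [202. 119.] 978 med [737. 216.  67.] rect [586. 179.] [467. 140.] 15.0 ztop 72
tip_box 0.63 [273. 156.] 3363 med [585. -53.  61.] rect [549. -59.] [213. 369.] 81.8 ztop 94
marker 0.65 [206. 172.] 127 med [553. 201.  11.] rect [554. 201.] [120.  14.] 61.8 ztop 17
beaker 0.57 [138. 141.] 408 med [660. 444.  45.] rect [541. 249.] [510.  69.] 58.4 ztop 90
timer 0.78 [297. 223.] 324 med [ 354. -127.   18.] rect [355. -55.] [211.  72.] 89.0 ztop 24
```

View pics/b_crop.png

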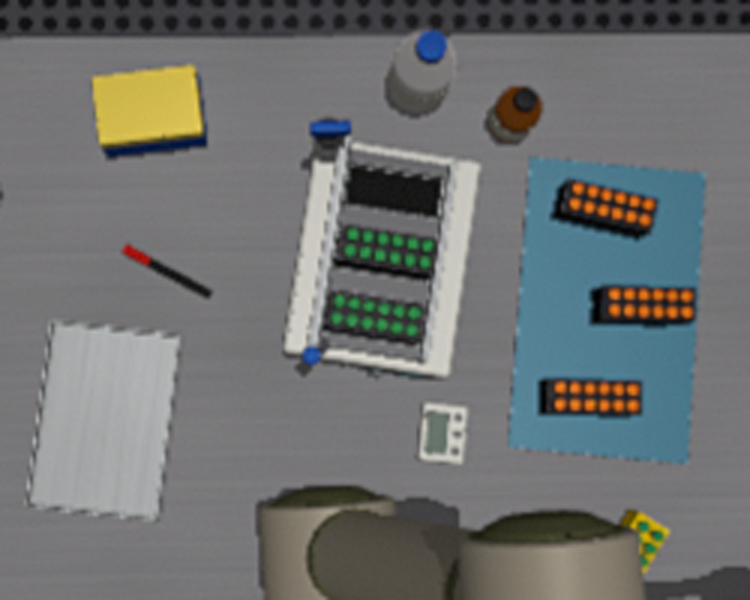

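Run:
```python
from h import *
goal([470,-40,400],-8)
```

```text
shift [-11.88  -5.01  14.68] turn [  0.   -10.99  -0.  ] n 15.0
```

```bash
r='x'; python3 -m handwheel '[[1,[0,-5,0],[0,0,0]],[1,[-1.5,-5,2],[0,-1,0]],[1,[-3,-5,4],[0,-2,0]],[1,[-4,-5,5],[0,-3.2,0]],[1,[-5,-5,6],[0,-4.4,0]],[1,[-6,-5,7.4],[0,-5.5,0]],[1,[-7,-5,8.6],[0,-6.6,0]],[1,[-8,-5,9.9],[0,-7.7,0]],[1,[-9,-5,11.1],[0,-8.8,0]],[1,[-10,-5,12.4],[0,-10,0]]]'
python3 - <<'E'
from h import *
pose();goal([470,-40,400],-8)
E
```

```text
t: 1.68
ee_pos: [344.0, -219.3, 394.4]
tcp_rot: [-1.563, 0.186, -0.188]
contact_force: [1.3, -1.0, -0.2]
gripper_width: 0.998
t 1.68 pos [ 344.  -219.3  394.4] jaw yaw -13.7 down [ 0.001 -0.001 -1.   ] F [ 1.3 -1.  -0.2] w 0.998 j [-0.86 -0.02  1.51  0.    1.65 -0.62]
shift [ 2.67 -0.19  6.8 ] turn [ 0.01 -0.94  0.01] n 6.0
```

```bash
python3 -m handwheel '[[1,[1,-0.1,2.5],[0,-0.9,0]],[1,[1.6,-0.2,4],[0,-0.9,0]],[1,[2.2,-0.2,5.4],[0,-0.9,0]],[1,[2.67,-0.2,6.8],[0,-0.9,0]],[1,[2.67,-0.2,6.8],[0,-0.9,0]],[1,[2.67,-0.2,6.8],[0,-0.9,0]],[1,[2.67,-0.2,6.8],[0,-0.9,0]],[1,[2.67,-0.2,6.8],[0,-0.9,0]]]'
python3 - <<'E'
from h import *
pose();c=cam("wrist");save(c,"c_wrist",None,1.5)
np.savez("cw.npz",**{k:c[k] for k in("frame","range_z","camera_matrix","k1","cam_to_world")})
E
```

```text
t: 2.35
ee_pos: [470.1, -42.8, 399.7]
tcp_rot: [-1.568, 0.117, -0.116]
contact_force: [0.2, -0.2, -0.2]
gripper_width: 1.002
t 2.35 pos [470.1 -42.8 399.7] jaw yaw -8.5 down [-0.001 -0.    -1.   ] F [ 0.2 -0.2 -0.2] w 1.002 j [-0.34  0.13  1.34 -0.    1.67 -0.19]
```

View pics/c_wrist.png

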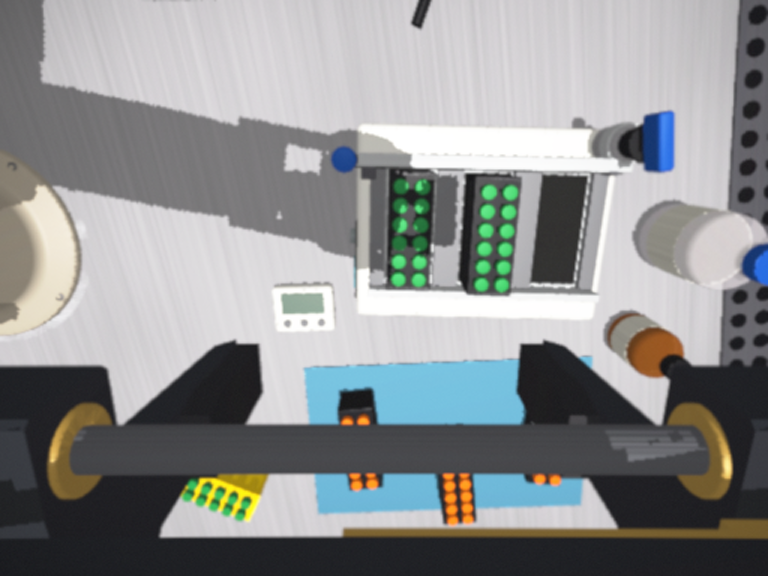

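```bash
cat >> h.py <<'E'
def load(f):
    d=np.load(f); return {k:(d[k] if d[k].shape else float(d[k])) for k in d}
def keep(c,f): np.savez(f,**{k:c[k] for k in("frame","range_z","camera_matrix","k1","cam_to_world")})
E
python3 - <<'E'
from h import *
c=load("cw.npz"); g=grid(c)
roi=(g[...,0]>380)&(g[...,0]<740)&(g[...,1]>-200)&(g[...,1]<80)&(c["range_z"]>0)
roi[235:]=False
hsv=cv2.cvtColor(c["frame"],cv2.COLOR_RGB2HSV)
z=g[...,2]
print(np.histogram(z[roi],bins=np.arange(-5,165,5)))
def rect(m,n):
    nn,l,st,ce=cv2.connectedComponentsWithStats(m.astype(np.uint8))
    for i in range(1,nn):
        if st[i,4]<40: continue
        P=g[l==i]; r=cv2.minAreaRect(P[:,:2].astype(np.float32)); print(n,st[i,4],"mean",np.round(P.mean(0),1),"rect",np.round(r[0],1),np.round(r[1],1),round(r[2],1))
blue=(hsv[...,0]>105)&(hsv[...,0]<130)&(hsv[...,1]>150)
rect(roi&blue&(z>135),"blue"); 
rect(roi&(z>86)&(z<95)&(hsv[...,1]<60),"bar")
rect(roi&(z>81)&(z<88)&(hsv[...,1]<60),"fence")
green=(hsv[...,0]>40)&(hsv[...,0]<80)&(hsv[...,1]>100)
P=g[roi&green&(z>100)]
m=roi&(z>98)&(z<125)&~blue
rect(m,"racks")
rect(roi&(z>50)&(z<62)&(hsv[...,1]<60),"house")
rect(roi&(z>40)&(z<130),"all")
E
```

```text
(array([7962, 4554,   30,   33,  182,   14,   15,   20,   59,   75,  734,
       5094, 1217, 1890, 4232,  160,  132,  618, 1642,  756,   77,  735,
       2344,  552, 1280,   52,  192,   81,   77,   92,  284,  493,    0]), array([ -5,   0,   5,  10,  15,  20,  25,  30,  35,  40,  45,  50,  55,
        60,  65,  70,  75,  80,  85,  90,  95, 100, 105, 110, 115, 120,
       125, 130, 135, 140, 145, 150, 155, 160]))
blue 640 mean [693.3   5.  148.5] rect [695.3   4.5] [12.3 43.7] 1.7
blue 190 mean [444.4  29.5 149.6] rect [444.3  29.5] [17.  17.3] 35.3
bar 2139 mean [584.6   6.   89.6] rect [576.5   4.9] [ 46.4 257.3] 87.7
fence 52 mean [680.5   9.9  84.7] rect [682.   10.7] [31.8  8.7] 63.3
fence 67 mean [459.7  14.7  87.1] rect [462.1  14.3] [12.5 18.1] 79.8
fence 124 mean [541.4   5.   86.4] rect [545.6   4.5] [  3.  144.2] 80.8
fence 724 mean [ 557.  -122.4   84.5] rect [ 554.5 -122.1] [  8.9 233.4] 80.2
racks 137 mean [685.4   5.9 110.5] rect [686.    5.6] [29.  11.6] 83.0
racks 2400 mean [489.5 -41.6 109.3] rect [489.2 -44.2] [111.6  41.9] 80.1
racks 2443 mean [564.4 -57.7 109.2] rect [565.4 -61. ] [112.   42.3] 80.0
house 2755 mean [570.3  25.9  51.8] rect [572.5  26.2] [ 29.8 242.2] 81.0
house 102 mean [466.6 -46.   59.9] rect [466.9 -43.8] [116.5   2. ] 80.1
house 89 mean [516.5 -40.1  59.7] rect [516.2 -42.4] [99.2  6.2] 83.0
house 246 mean [554.9 -38.4  60.1] rect [548.4 -50.4] [125.7  45. ] 58.8
house 2371 mean [641.7 -72.2  60.2] rect [641.4 -74.1] [118.2  48.9] 80.4
house 2188 mean [ 523.8 -122.2   51.6] rect [561.2 -83.4] [147.1 257.9] 79.8
house 174 mean [688.7 -83.6  51.3] rect [688.5 -86.1] [118.4   5.5] 80.2
all 21676 mean [565.1 -47.5  75.3] rect [563.9 -57.9] [204.2 261.6] 80.7
all 101 mean [ 732.7 -197.8   54.7] rect [ 731.7 -198.1] [17.   4.7] 7.4
```

```bash
cat >> h.py <<'E'
SO=np.array([565.,-58.8]); SY=-9.8
def sh(x,y):
    t=np.radians(SY); return SO+np.array([np.cos(t)*x-np.sin(t)*y,np.sin(t)*x+np.cos(t)*y])
E
python3 - <<'E'
from h import *
goal([*sh(118,85),200],-5.7); print(sh(118,85))
E
```

```text
shift [7.21 6.66 2.72] turn [ 0.   -0.48 -0.  ] n 8.0
[695.74593945   4.87495047]
```

```bash
python3 -m handwheel '[[1,[1,0,1],[0,-0.2,0]],[1,[2.2,0.5,1.5],[0,-0.48,0]],[1,[3.4,1.2,2],[0,-0.48,0]],[1,[4.5,2.2,2.5],[0,-0.48,0]],[1,[5.6,3.2,2.72],[0,-0.48,0]],[1,[6.4,4.2,2.72],[0,-0.48,0]],[1,[7.2,5.2,2.72],[0,-0.48,0]],[1,[7.2,6,2.72],[0,-0.48,0]],[1,[7.2,6,2.72],[0,-0.48,0]],[1,[7.2,6,2.72],[0,-0.48,0]]]'
python3 - <<'E'
from h import *
pose();c=cam("wrist");save(c,"d_wrist",None,1.5);goal([*sh(118,85),139],-5.7)
E
```

```text
t: 3.23
ee_pos: [695.4, 4.2, 219.6]
tcp_rot: [-1.569, 0.081, -0.078]
contact_force: [-0.4, 0.5, 1.1]
gripper_width: 0.998
t 3.23 pos [695.4   4.2 219.6] jaw yaw -5.8 down [-0.002  0.    -1.   ] F [-0.4  0.5  1.1] w 0.998 j [-0.16  0.73  0.92 -0.    1.49 -0.06]
shift [-0.01  2.77  0.01] turn [ 0.   -0.01  0.02] n 2.0
```

View pics/d_wrist.png

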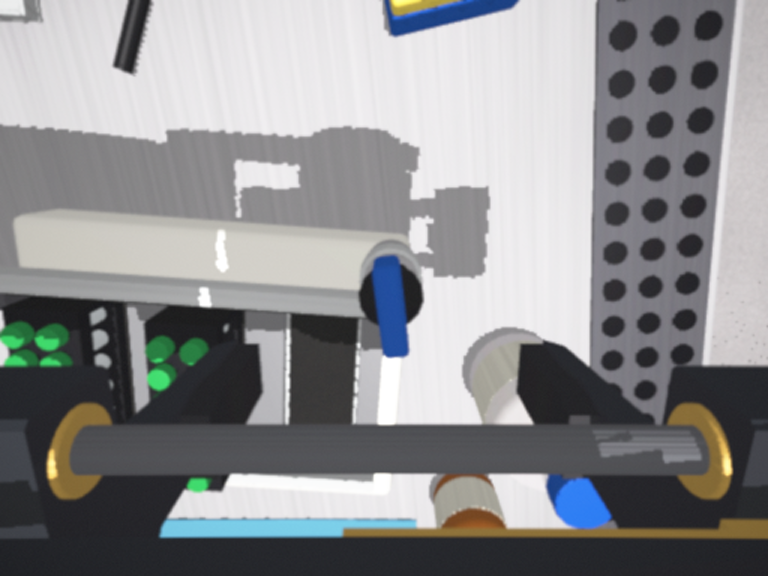

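```bash
python3 -m handwheel '[[0.5,[0,1.2,0],[0,0,0]],[0.4,[0,2.4,0],[0,0,0]],[0.3,[0,2.65,0],[0,0,0]],[0.3,[0,2.65,0],[0,0,0]],[0.3,[0,2.65,0],[0,0,0]]]' ; python3 -m handwheel '[[0,[0,0,0],[0,0,0]],[0,[0,0,0],[0,0,0]],[0,[0,0,0],[0,0,0]],[0,[0,0,0],[0,0,0]],[0,[0,0,0],[0,0,0]],[0,[0,0,0],[0,0,0]]]' 40
python3 - <<'E'
from h import *
pose();c=cam("wrist");save(c,"e_wrist",None,1)
E
```

```text
t: 3.7
ee_pos: [696.9, 5.6, 143.9]
tcp_rot: [-1.57, 0.075, -0.081]
contact_force: [0.6, 0.2, 1.1]
gripper_width: 0.647
t: 4.2
ee_pos: [696.1, 6.0, 140.5]
tcp_rot: [-1.569, 0.078, -0.078]
contact_force: [0.1, -0.4, -1.3]
gripper_width: 0.191
t 4.20 pos [696.1   6.  140.5] jaw yaw -5.7 down [ 0. -0. -1.] F [ 0.1 -0.4 -1.3] w 0.191 j [-0.16  0.78  1.03 -0.    1.33 -0.06]
```

View pics/e_wrist.png

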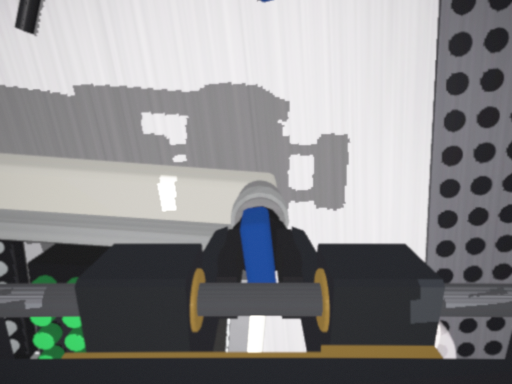

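```bash
python3 -m handwheel '[[0,[0,0,0],[0,0,0]],[0,[0,0,0],[0,0,0]],[0,[0,0,0],[0,-0.5,0]],[0,[0,0,0],[0,-1,0]],[0,[0,0,0],[0,-1.5,0]],[0,[0,0,0],[0,-2,0]]]'
python3 - <<'E'
from h import *
pose()
E
```

```text
t: 4.75
ee_pos: [695.9, 5.9, 140.4]
tcp_rot: [-1.569, -0.088, 0.089]
contact_force: [-1.9, -2.1, 0.9]
gripper_width: 0.143
t 4.75 pos [695.9   5.9 140.4] jaw yaw 6.5 down [-0.001 -0.    -1.   ] F [-1.9 -2.1  0.9] w 0.143 j [-0.16  0.78  1.03 -0.    1.33 -0.27]
```

```bash
python3 -m handwheel '[[0,[0,0,0],[0,-1,0]],[0,[0,0,0],[0,-2,0]],[0,[0,0,0],[0,-3,0]],[0,[0,0,0],[0,-4,0]],[0,[0,0,0],[0,-5,0]],[0,[0,0,0],[0,-6,0]],[0,[0,0,0],[0,-7,0]],[0,[0,0,0],[0,-8,0]],[0,[0,0,0],[0,-9,0]],[0,[0,0,0],[0,-9,0]]]'
python3 - <<'E'
from h import *
pose(); print(monitor.sense()["ft_torque"])
E
```

```text
t: 5.58
ee_pos: [694.7, 5.2, 140.4]
tcp_rot: [-1.408, -0.82, 0.827]
contact_force: [-9.8, -3.6, 4.1]
gripper_width: 0.139
t 5.58 pos [694.7   5.2 140.4] jaw yaw 60.6 down [-0.004 -0.001 -1.   ] F [-9.8 -3.6  4.1] w 0.139 j [-0.16  0.78  1.03 -0.    1.33 -1.22]
[-0.56014444  1.27544474  0.10531197]
```

```bash
python3 -m handwheel '[[0,[0,0,0],[0,-1,0]],[0,[0,0,0],[0,-2,0]],[0,[0,0,0],[0,-3,0]],[0,[0,0,0],[0,-3.2,0]],[0,[0,0,0],[0,-3.2,0]]]'
python3 - <<'E'
from h import *
pose(); print(monitor.sense()["ft_torque"])
E
```

```text
t: 6.0
ee_pos: [694.6, 4.7, 140.4]
tcp_rot: [-1.288, -1.07, 1.078]
contact_force: [-10.3, -4.9, 4.5]
gripper_width: 0.143
t 6.00 pos [694.6   4.7 140.4] jaw yaw 79.6 down [-0.005 -0.002 -1.   ] F [-10.3  -4.9   4.5] w 0.143 j [-0.16  0.78  1.03 -0.    1.33 -1.55]
[-0.88828801  1.43151336 -0.03688231]
```

```bash
python3 -m handwheel '[[0.5,[0,0,0],[0,0,0]],[0.5,[0,0,0],[0,0,0]],[0.5,[0,0,0],[0,0,0]],[0.5,[0,-1,0],[0,0,0]],[0.5,[0,-2,0],[0,0,0]],[0.5,[0,-3,0],[0,0,0]],[0.5,[0,-3.5,0],[0,0,0]],[0.5,[0,-3.5,0],[0,0,0]]]'
python3 - <<'E'
from h import *
pose(); c=cam("wrist");save(c,"f_wrist",None,1); c=cam("top"); save(c,"f_top",(150,80,400,280),3)
E
```

```text
t: 6.67
ee_pos: [697.1, 6.2, 249.6]
tcp_rot: [-1.295, -1.079, 1.071]
contact_force: [-0.0, -0.1, 0.3]
gripper_width: 0.5
t 6.67 pos [697.1   6.2 249.6] jaw yaw 79.5 down [ 0.007 -0.001 -1.   ] F [-0.  -0.1  0.3] w 0.500 j [-0.16  0.72  0.87  0.    1.55 -1.55]
```

View pics/f_wrist.png

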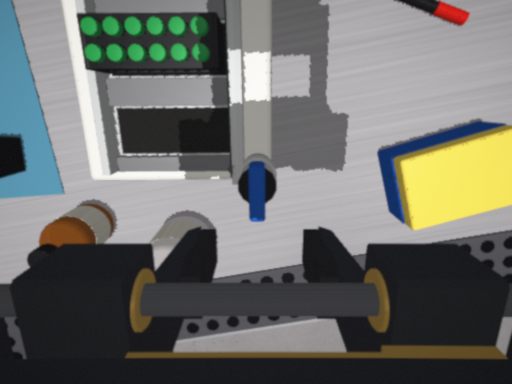

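View pics/f_top.png

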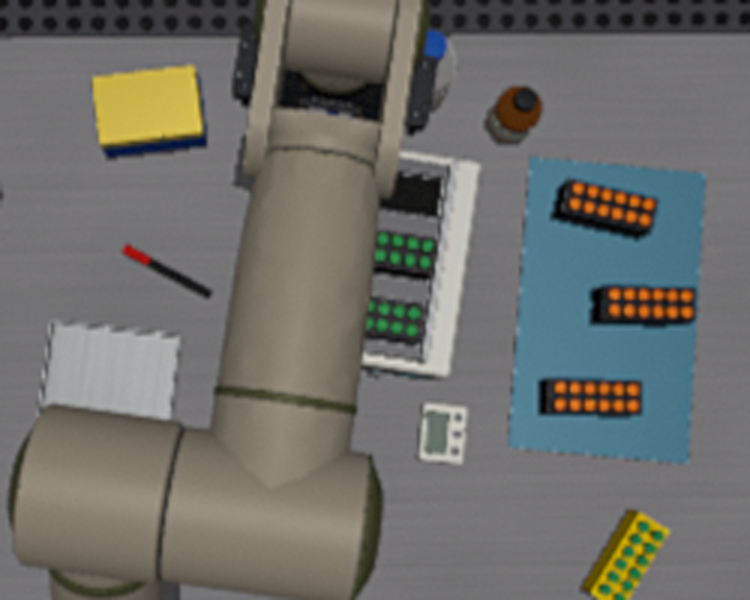

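```bash
cat >> h.py <<'E'
def hp(th,z):
    a=np.radians(SY)-th; v=np.array([-253.3,-18.5]); 
    return np.array([*(sh(118,85)+[np.cos(a)*v[0]-np.sin(a)*v[1],np.sin(a)*v[0]+np.cos(a)*v[1]]),z])
E
python3 - <<'E'
from h import *
print(hp(0,115),hp(1.2,115)); goal(hp(0,190),80.2); goal(hp(0,115),80.2)
E
```

```text
[442.99324303  29.75897049 115.        ] [627.35191921 249.46726023 115.        ]
shift [-0.76  1.82  8.43] turn [-0.01 -0.11  0.  ] n 7.0
shift [-0.76  4.32  8.43] turn [-0.01 -0.11  0.  ] n 7.0
```

```bash
python3 -m handwheel '[[0.6,[-0.1,0,1.2],[0,0,0]],[0.6,[-0.3,0,2.5],[0,0,0]],[0.6,[-0.5,0.4,3.8],[0,0,0]],[0.6,[-0.76,0.8,5.1],[0,0,0]],[0.6,[-0.76,1.2,6.4],[0,0,0]],[0.6,[-0.76,1.5,7.6],[0,0,0]],[0.6,[-0.76,1.8,8.4],[0,0,0]],[0.6,[-0.76,1.8,8.4],[0,0,0]],[0.6,[-0.76,1.8,8.4],[0,0,0]]]'
python3 - <<'E'
from h import *
pose(); c=cam("wrist");save(c,"g_wrist",None,1); goal(hp(0,115),80.2)
E
```

```text
t: 7.52
ee_pos: [443.2, 29.7, 190.4]
tcp_rot: [-1.288, -1.072, 1.074]
contact_force: [0.3, 0.4, 0.1]
gripper_width: 0.597
t 7.52 pos [443.2  29.7 190.4] jaw yaw 79.5 down [-0.002  0.    -1.   ] F [0.3 0.4 0.1] w 0.597 j [-0.2   0.2   1.81  0.    1.13 -1.59]
shift [0.01 2.53 0.05] turn [-0.01 -0.11  0.  ] n 2.0
```

View pics/g_wrist.png

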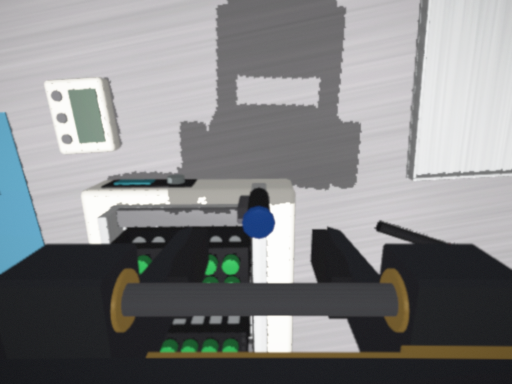

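```bash
python3 -m handwheel '[[0.6,[0,1.2,0],[0,0,0]],[0.6,[0,2.3,0],[0,0,0]],[0.6,[0,2.5,0],[0,0,0]],[0.1,[0,2.5,0],[0,0,0]],[0.1,[0,2.5,0],[0,0,0]],[0.1,[0,2.5,0],[0,0,0]],[0.1,[0,2.5,0],[0,0,0]],[0.1,[0,2.5,0],[0,0,0]],[0.1,[0,2.5,0],[0,0,0]]]' 15
python3 - <<'E'
from h import *
pose()
s=monitor.sense(); R0=R.from_rotvec(s["tcp_rot"]).as_matrix()
for th in np.arange(.06,1.3,.06): print(round(th,2),np.round(R0.T@(hp(th,0)-hp(0,0))/30,2),round(np.degrees(th)/6,2))
E
```

```text
t: 8.32
ee_pos: [444.7, 29.3, 117.2]
tcp_rot: [-1.292, -1.075, 1.073]
contact_force: [0.2, -0.8, 4.0]
gripper_width: 0.222
t 8.32 pos [444.7  29.3 117.2] jaw yaw 79.5 down [ 0.002 -0.    -1.   ] F [ 0.2 -0.8  4. ] w 0.222 j [-0.2   0.3   1.9   0.    0.94 -1.59]
0.06 [ 0.51 -0.    0.03] 0.57
0.12 [ 1.01 -0.    0.02] 1.15
0.18 [ 1.52  0.   -0.01] 1.72
0.24 [ 2.03  0.   -0.07] 2.29
0.3 [ 2.52  0.   -0.17] 2.86
0.36 [ 3.02  0.   -0.29] 3.44
0.42 [ 3.5   0.   -0.44] 4.01
0.48 [ 3.98  0.   -0.62] 4.58
0.54 [ 4.44  0.   -0.83] 5.16
0.6 [ 4.89  0.   -1.07] 5.73
0.66 [ 5.32  0.   -1.33] 6.3
0.72 [ 5.74  0.   -1.62] 6.88
0.78 [ 6.14  0.   -1.94] 7.45
0.84 [ 6.52  0.   -2.27] 8.02
0.9 [ 6.88  0.01 -2.63] 8.59
0.96 [ 7.22  0.01 -3.01] 9.17
1.02 [ 7.53  0.01 -3.41] 9.74
1.08 [ 7.82  0.01 -3.83] 10.31
1.14 [ 8.08  0.01 -4.26] 10.89
1.2 [ 8.32  0.01 -4.71] 11.46
1.26 [ 8.53  0.01 -5.18] 12.03
```

```bash
python3 -m handwheel '[[0.1,[0,0,0],[0,0,0]],[0.1,[0.5,0,0.03],[0,0.57,0]],[0.1,[1.0,0,0.02],[0,1.15,0]],[0.1,[1.5,0,0],[0,1.7,0]],[0.1,[2.0,0,-0.07],[0,2.3,0]],[0.1,[2.5,0,-0.17],[0,2.9,0]],[0.1,[3.0,0,-0.29],[0,3.4,0]],[0.1,[3.5,0,-0.44],[0,4,0]],[0.1,[4,0,-0.62],[0,4.6,0]],[0.1,[4.44,0,-0.83],[0,5.16,0]]]'
python3 - <<'E'
from h import *
pose()
s=monitor.sense(); R0=R.from_rotvec(s["tcp_rot"]).as_matrix()
p=s["ee_pos"]-np.array([*sh(118,85),0]); a=np.arctan2(p[1],p[0]); q=hp(0,0)-np.array([*sh(118,85),0]); print("theta",(np.arctan2(q[1],q[0])-a)%(2*np.pi),np.hypot(*p[:2]))
E
```

```text
t: 9.15
ee_pos: [494.2, 156.3, 117.2]
tcp_rot: [-1.47, -0.662, 0.658]
contact_force: [4.2, -4.8, 3.1]
gripper_width: 0.222
t 9.15 pos [494.2 156.3 117.2] jaw yaw 48.4 down [ 0.003 -0.001 -1.   ] F [ 4.2 -4.8  3.1] w 0.222 j [ 0.08  0.44  1.69 -0.    1.01 -0.76]
theta 0.5462651342088582 252.11290384331073
```

Run:
```python
from h import *
s=monitor.sense(); R0=R.from_rotvec(s["tcp_rot"]).as_matrix()
for th in list(np.arange(.62,1.21,.07))+[1.22]: print(round(th,2),np.round(R0.T@(hp(th,0)-hp(.546,0))/30,2),round(np.degrees(th-.546)/6,2))
```

```text
0.62 [0.63 0.   0.03] 0.71
0.69 [1.22 0.   0.01] 1.38
0.76 [ 1.81  0.   -0.05] 2.04
0.83 [ 2.39  0.   -0.14] 2.71
0.9 [ 2.97  0.01 -0.28] 3.38
0.97 [ 3.53  0.01 -0.46] 4.05
1.04 [ 4.08  0.01 -0.68] 4.72
1.11 [ 4.62  0.01 -0.94] 5.39
1.18 [ 5.13  0.01 -1.23] 6.05
1.22 [ 5.42  0.01 -1.41] 6.44
```

```bash
python3 -m handwheel '[[0.1,[0.63,0,0.03],[0,0.7,0]],[0.1,[1.22,0,0],[0,1.4,0]],[0.1,[1.8,0,-0.05],[0,2.0,0]],[0.1,[2.4,0,-0.14],[0,2.7,0]],[0.1,[2.97,0,-0.28],[0,3.4,0]],[0.1,[3.5,0,-0.46],[0,4,0]],[0.1,[4.1,0,-0.68],[0,4.7,0]],[0.1,[4.6,0,-0.94],[0,5.4,0]],[0.1,[5.13,0,-1.23],[0,6,0]],[0.1,[5.3,0,-1.32],[0,6.2,0]]]'
python3 - <<'E'
from h import *
pose()
s=monitor.sense()
p=s["ee_pos"]-np.array([*sh(118,85),0]); a=np.arctan2(p[1],p[0]); q=hp(0,0)-np.array([*sh(118,85),0]); print("theta",(np.arctan2(q[1],q[0])-a)%(2*np.pi),np.hypot(*p[:2]))
E
python3 -m handwheel '[[0.6,[0,0,0],[0,0,0]],[0.6,[0,0,0],[0,0,0]],[0.6,[0,0,0],[0,0,0]],[0.6,[0,-1,0],[0,0,0]],[0.6,[0,-2,0],[0,0,0]],[0.6,[0,-3,0],[0,0,0]],[0.6,[0,-4,0],[0,0,0]],[0.6,[0,-5,0],[0,0,0]],[0.6,[0,-6,0],[0,0,0]]]'
python3 - <<'E'
from h import *
pose(); c=cam("wrist"); save(c,"i_wrist"); c=cam("top"); save(c,"i_top",(150,80,400,280),3)
E
```

```text
t: 9.98
ee_pos: [628.7, 248.1, 116.8]
tcp_rot: [-1.567, -0.152, 0.154]
contact_force: [-27.4, -15.8, 15.4]
gripper_width: 0.226
t 9.98 pos [628.7 248.1 116.8] jaw yaw 11.2 down [-0.001 -0.002 -1.   ] F [-27.4 -15.8  15.4] w 0.226 j [ 0.2   0.76  1.14 -0.    1.24  0.01]
theta 1.2036667346310337 252.29772041234835
t: 10.73
ee_pos: [627.2, 248.9, 298.0]
tcp_rot: [-1.565, -0.156, 0.156]
contact_force: [1.3, 0.2, 1.1]
gripper_width: 0.599
t 10.73 pos [627.2 248.9 298. ] jaw yaw 11.4 down [ 0.  0. -1.] F [1.3 0.2 1.1] w 0.599 j [0.2  0.65 0.86 0.   1.63 0.01]
```

View pics/i_wrist.png

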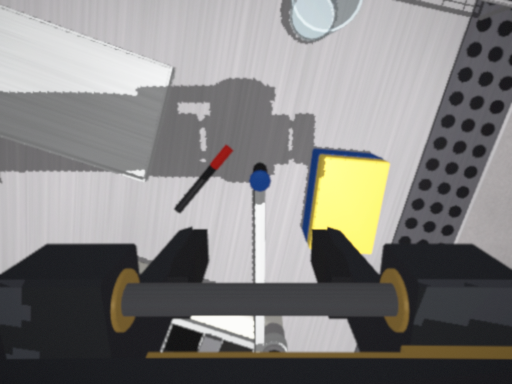

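View pics/i_top.png

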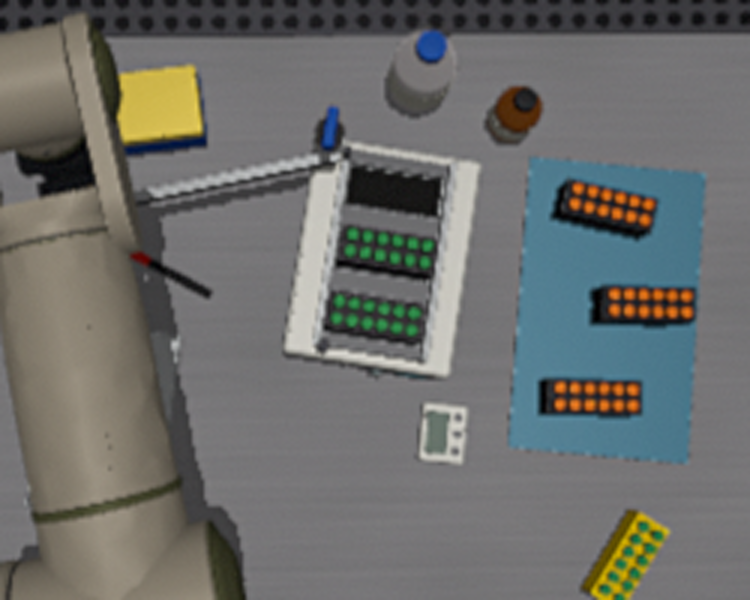

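Run:
```python
from h import *
goal([565.3,-60,200],-9.8)
```

```text
shift [-4.13  3.36 -9.69] turn [-0.02  3.53  0.09] n 8.0
```

```bash
python3 -m handwheel '[[0.66,[-0.5,0,-1.2],[0,0.5,0]],[0.66,[-1,0,-2.5],[0,1,0]],[0.66,[-1.5,0.2,-3.8],[0,1.5,0]],[0.66,[-2.1,0.6,-5],[0,2,0]],[0.66,[-2.6,1,-6.2],[0,2.5,0]],[0.66,[-3.2,1.5,-7.4],[0,3,0]],[0.66,[-3.7,2,-8.6],[0,3.5,0]],[0.66,[-4.13,2.6,-9.69],[0,3.5,0]],[0.66,[-4.13,3,-9.69],[0,3.53,0]],[0.66,[-4.13,3.2,-9.69],[0,3.53,0]]]'
python3 - <<'E'
from h import *
pose(); c=cam("wrist"); save(c,"j_wrist",None,1.5); g=grid(c)
t=cam("top"); G=grid(t); save(t,"j_top",(150,80,400,280),3)
for d in nets.silhouettes("tray",t)[:1]:
    m=cv2.erode(d["region"].astype(np.uint8),np.ones((1,1)))>0
    n,l,st,_=cv2.connectedComponentsWithStats(m.astype(np.uint8)); i=1+np.argmax(st[1:,4]); m=l==i
    u=np.argwhere(m)[:,::-1]; P=world(t,u[:,0],u[:,1],12.); r=cv2.minAreaRect(P[:,:2].astype(np.float32)); print("tray",d["confidence"],r)
    P=G[m]; P=P[P[:,2]>8]; r=cv2.minAreaRect(P[:,:2].astype(np.float32)); print(r)
E
```

```text
t: 11.67
ee_pos: [562.3, -61.9, 198.1]
tcp_rot: [-1.566, 0.139, -0.134]
contact_force: [-0.6, -0.3, -0.5]
gripper_width: 0.655
t 11.67 pos [562.3 -61.9 198.1] jaw yaw -10.0 down [-0.003  0.001 -1.   ] F [-0.6 -0.3 -0.5] w 0.655 j [-0.32  0.45  1.45  0.    1.25 -0.14]
tray 0.97 ((375.48028564453125, 277.6524963378906), (159.39938354492188, 225.31764221191406), 82.20639038085938)
((365.9691162109375, 205.49981689453125), (304.49603271484375, 223.79733276367188), 82.56220245361328)
```

View pics/j_wrist.png

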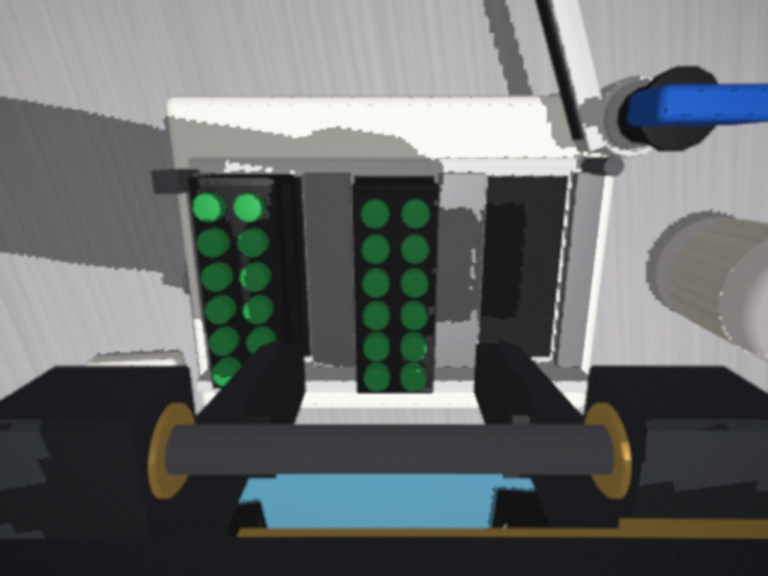

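View pics/j_top.png

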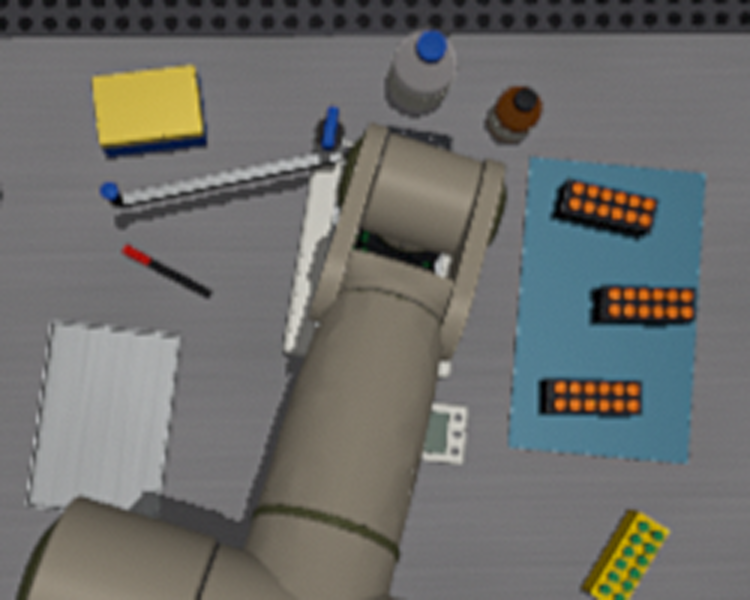

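Run:
```python
from h import *
goal([565.2,-60,86],-9.8)
```

```text
shift [ 0.06  3.81 -0.  ] turn [-0.    0.01 -0.  ] n 3.0
```

```bash
python3 -m handwheel '[[0.66,[0.06,1,0],[0,0,0]],[0.66,[0.06,2,0],[0,0,0]],[0.66,[0.06,3,0],[0,0,0]],[0.66,[0.06,3.6,0],[0,0,0]],[0.66,[0.06,3.8,0],[0,0,0]],[0.66,[0.06,3.8,0],[0,0,0]],[0.4,[0.06,3.8,0],[0,0,0]],[0.4,[0.06,3.8,0],[0,0,0]],[0.4,[0.06,3.8,0],[0,0,0]],[0.4,[0.06,3.8,0],[0,0,0]]]' 20;  python3 -m handwheel '[[0.4,[0,0,0],[0,0,0]],[0.4,[0,0,0],[0,0,0]],[0.4,[0,-1,0],[0,0,0]],[0.4,[0,-2,0],[0,0,0]],[0.4,[0,-3,0],[0,0,0]],[0.4,[0,-4,0],[0,0,0]],[0.4,[0,-4,0],[0,0,0]]]'
python3 - <<'E'
from h import *
pose(); c=cam("wrist"); save(c,"k_wrist")
ty=np.radians(-7.8); ux=np.array([np.cos(ty),np.sin(ty)])
for s in (45,-45):
    p=np.array([375.5,277.7])+s*ux; print(p); goal([*p,200],-7.8)
E
```

```text
t: 12.65
ee_pos: [566.1, -60.8, 87.9]
tcp_rot: [-1.567, 0.132, -0.136]
contact_force: [-0.8, 1.7, 7.3]
gripper_width: 0.476
t: 13.23
ee_pos: [567.2, -61.4, 212.7]
tcp_rot: [-1.569, 0.126, -0.142]
contact_force: [-0.2, 0.1, -1.2]
gripper_width: 0.47
t 13.23 pos [567.2 -61.4 212.7] jaw yaw -9.8 down [ 0.01  -0.003 -1.   ] F [-0.2  0.1 -1.2] w 0.470 j [-0.31  0.44  1.42  0.    1.27 -0.14]
[420.08365282 271.59279924]
shift [-6.69  0.27 10.1 ] turn [ 0.01 -0.33  0.06] n 9.0
[330.91634718 283.80720076]
shift [-9.69  0.25  9.99] turn [ 0.01 -0.33  0.06] n 11.0
```

View pics/k_wrist.png

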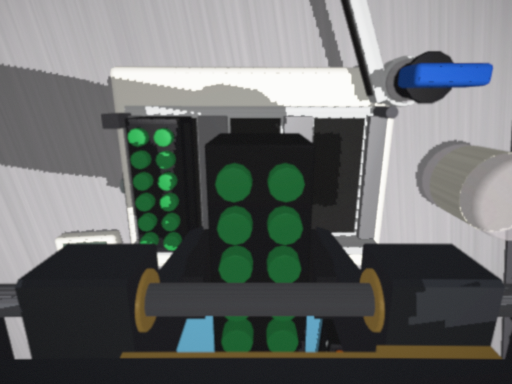

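```bash
python3 -m handwheel '[[0.4,[-0.7,0,1],[0,0,0]],[0.4,[-1.5,0,2.2],[0,0,0]],[0.4,[-2.2,0,3.3],[0,0,0]],[0.4,[-2.9,0,4.4],[0,-0.1,0]],[0.4,[-3.6,0,5.5],[0,-0.2,0]],[0.4,[-4.4,0,6.6],[0,-0.3,0]],[0.4,[-5.1,0.1,7.7],[0,-0.33,0]],[0.4,[-5.8,0.2,8.7],[0,-0.33,0]],[0.4,[-6.4,0.2,9.7],[0,-0.33,0]],[0.4,[-6.69,0.27,10.1],[0,-0.33,0]]]'; python3 -m handwheel '[[0.4,[0,0,0],[0,0,0]],[0.4,[0,0,0],[0,0,0]],[0.4,[0,0,0],[0,0,0]]]';python3 - <<'E'
from h import *
pose(); c=cam("wrist"); save(c,"l_wrist"); goal([420.1,271.6,31],-7.8)
E
```

```text
t: 14.12
ee_pos: [417.0, 274.8, 197.4]
tcp_rot: [-1.568, 0.106, -0.104]
contact_force: [0.5, -0.5, -1.6]
gripper_width: 0.479
t: 14.37
ee_pos: [419.4, 271.1, 197.7]
tcp_rot: [-1.569, 0.108, -0.107]
contact_force: [0.0, 0.4, -1.0]
gripper_width: 0.473
t 14.37 pos [419.4 271.1 197.7] jaw yaw -7.9 down [-0.001 -0.001 -1.   ] F [ 0.   0.4 -1. ] w 0.473 j [ 0.34  0.31  1.65 -0.    1.19  0.48]
shift [0.02 5.56 0.03] turn [ 0.   -0.02 -0.  ] n 5.0
```

View pics/l_wrist.png

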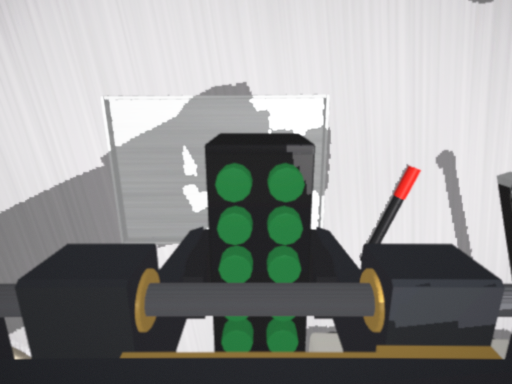

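```bash
python3 -m handwheel '[[0.4,[0.02,1,0],[0,0,0]],[0.4,[0.02,2.2,0],[0,0,0]],[0.4,[0.02,3.4,0],[0,0,0]],[0.4,[0.02,4.4,0],[0,0,0]],[0.4,[0.02,5,0],[0,0,0]],[0.4,[0.02,5.3,0],[0,0,0]],[0.4,[0.02,5.5,0],[0,0,0]],[0.4,[0.02,5.5,0],[0,0,0]],[0.4,[0.02,5.5,0],[0,0,0]]]'
python3 - <<'E'
from h import *
pose()
E
```

```text
t: 15.17
ee_pos: [420.5, 271.7, 34.1]
tcp_rot: [-1.568, 0.107, -0.109]
contact_force: [-0.2, -0.7, -2.2]
gripper_width: 0.472
t 15.17 pos [420.5 271.7  34.1] jaw yaw -7.9 down [ 0.001  0.    -1.   ] F [-0.2 -0.7 -2.2] w 0.472 j [ 0.34  0.55  1.79 -0.    0.8   0.48]
```

```bash
python3 -m handwheel '[[0.4,[0,0.06,0],[0,0,0]],[0.4,[0,0.12,0],[0,0,0]],[0.4,[0,0.12,0],[0,0,0]]]'; python3 -m handwheel '[[0.7,[0,0,0],[0,0,0]],[0.7,[0,0,0],[0,0,0]],[0.7,[0,0,0],[0,0,0]],[0.7,[0,0,0],[0,0,0]],[0.7,[0,-1,0],[0,0,0]],[0.7,[0,-2,0],[0,0,0]],[0.7,[0,-3.2,0],[0,0,0]],[0.7,[0,-4.4,0],[0,0,0]],[0.7,[0,-5.6,0],[0,0,0]],[0.7,[0,-5.6,0],[0,0,0]]]'
python3 - <<'E'
from h import *
pose(); c=cam("wrist"); save(c,"m_wrist"); goal([489.6,-44.3,200],-9.8)
E
```

```text
t: 15.42
ee_pos: [420.4, 272.1, 30.7]
tcp_rot: [-1.567, 0.105, -0.109]
contact_force: [-0.6, -1.0, 5.5]
gripper_width: 0.474
t: 16.25
ee_pos: [421.9, 272.7, 204.1]
tcp_rot: [-1.564, 0.099, -0.115]
contact_force: [0.5, -0.3, 0.6]
gripper_width: 0.704
t 16.25 pos [421.9 272.7 204.1] jaw yaw -7.8 down [ 0.011  0.004 -1.   ] F [ 0.5 -0.3  0.6] w 0.704 j [0.34 0.3  1.64 0.   1.19 0.48]
shift [ 3.700e+00  1.000e-02 -1.014e+01] turn [-0.03  0.33  0.06] n 8.0
```

View pics/m_wrist.png

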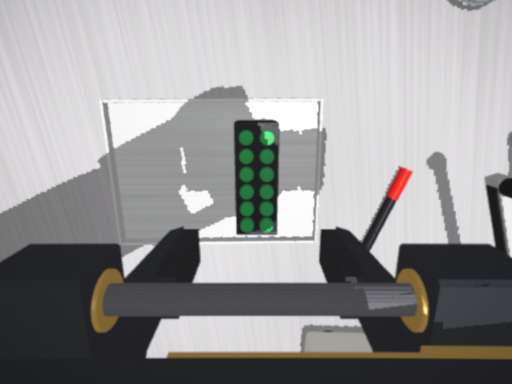

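```bash
python3 -m handwheel '[[0.66,[0.4,0,-1],[0,0,0]],[0.66,[0.9,0,-2.2],[0,0,0]],[0.66,[1.3,0,-3.4],[0,0,0]],[0.66,[1.7,0,-4.6],[0,0,0]],[0.66,[2.1,0,-5.8],[0,0.1,0]],[0.66,[2.5,0,-7],[0,0.2,0]],[0.66,[3,0,-8.2],[0,0.3,0]],[0.66,[3.4,0,-9.3],[0,0.33,0]],[0.66,[3.7,0,-10.14],[0,0.33,0]],[0.66,[3.7,0,-10.14],[0,0.33,0]]]'; python3 -m handwheel '[[0.66,[0,0,0],[0,0,0]],[0.66,[0,0,0],[0,0,0]]]'
python3 - <<'E'
from h import *
pose(); goal([489.6,-44.8,87.5],-9.8); c=cam("wrist"); save(c,"n_wrist"); g=grid(c)
m=(g[...,2]>98)&(g[...,2]<125)&(abs(g[...,0]-489)<40)&(abs(g[...,1]+45)<70)&(np.mgrid[0:384,0:512][0]<240)
n,l,st,_=cv2.connectedComponentsWithStats(m.astype(np.uint8)); i=1+np.argmax(st[1:,4]); print(cv2.minAreaRect(g[l==i][:,:2].astype(np.float32)))
E
```

```text
t: 17.13
ee_pos: [488.5, -48.5, 196.1]
tcp_rot: [-1.567, 0.139, -0.137]
contact_force: [0.1, 0.4, 0.0]
gripper_width: 0.658
t: 17.3
ee_pos: [487.8, -43.9, 196.7]
tcp_rot: [-1.566, 0.136, -0.133]
contact_force: [0.0, 1.0, -0.4]
gripper_width: 0.661
t 17.30 pos [487.8 -43.9 196.7] jaw yaw -9.8 down [-0.002  0.001 -1.   ] F [ 0.   1.  -0.4] w 0.661 j [-0.33  0.29  1.68  0.    1.18 -0.16]
shift [ 0.07  3.64 -0.02] turn [-0.01 -0.   -0.02] n 3.0
((491.3075866699219, -32.86238098144531), (89.03225708007812, 42.10561752319336), 80.12284851074219)
```

View pics/n_wrist.png

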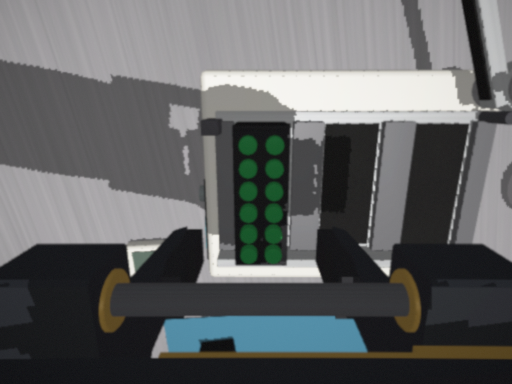

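```bash
python3 -m handwheel '[[0.66,[0.06,1,0],[0,0,0]],[0.66,[0.06,2,0],[0,0,0]],[0.66,[0.06,3,0],[0,0,0]],[0.66,[0.06,3.5,0],[0,0,0]],[0.66,[0.06,3.64,0],[0,0,0]],[0.66,[0.06,3.64,0],[0,0,0]],[0.4,[0.06,3.64,0],[0,0,0]],[0.4,[0.06,3.64,0],[0,0,0]],[0.4,[0.06,3.64,0],[0,0,0]],[0.4,[0.06,3.64,0],[0,0,0]]]' 20;  python3 -m handwheel '[[0.4,[0,0,0],[0,0,0]],[0.4,[0,0,0],[0,0,0]],[0.4,[0,-1,0],[0,0,0]],[0.4,[0,-2,0],[0,0,0]],[0.4,[0,-3,0],[0,0,0]],[0.4,[0,-4,0],[0,0,0]],[0.4,[0,-4,0],[0,0,0]]]'
python3 - <<'E'
from h import *
pose(); goal([330.9,283.8,200],-7.8); c=cam("top"); save(c,"n_top",(150,80,400,280),3)
E
```

```text
t: 18.18
ee_pos: [490.5, -44.9, 89.6]
tcp_rot: [-1.567, 0.133, -0.136]
contact_force: [-1.4, 2.1, 7.0]
gripper_width: 0.472
t: 18.77
ee_pos: [491.9, -45.5, 214.0]
tcp_rot: [-1.569, 0.127, -0.142]
contact_force: [0.7, 1.1, -0.9]
gripper_width: 0.477
t 18.77 pos [491.9 -45.5 214. ] jaw yaw -9.8 down [ 0.009 -0.003 -1.   ] F [ 0.7  1.1 -0.9] w 0.477 j [-0.33  0.27  1.65  0.    1.21 -0.16]
shift [-7.16  0.38  9.9 ] turn [ 0.02 -0.33  0.09] n 9.0
```

View pics/n_top.png

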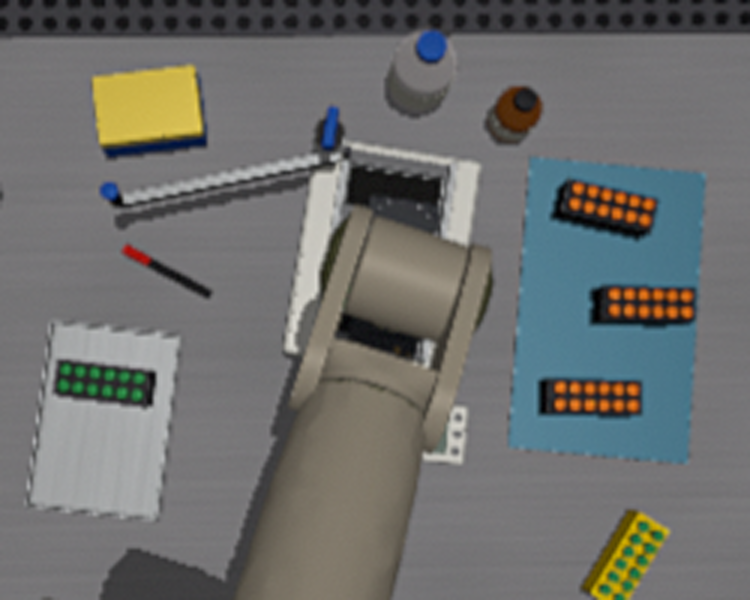

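```bash
python3 -m handwheel '[[0.4,[-0.8,0,1],[0,0,0]],[0.4,[-1.6,0,2.2],[0,0,0]],[0.4,[-2.4,0,3.3],[0,0,0]],[0.4,[-3.2,0,4.4],[0,-0.1,0]],[0.4,[-4,0,5.5],[0,-0.2,0]],[0.4,[-4.8,0.1,6.6],[0,-0.3,0]],[0.4,[-5.6,0.2,7.7],[0,-0.33,0]],[0.4,[-6.3,0.3,8.7],[0,-0.33,0]],[0.4,[-7,0.38,9.7],[0,-0.33,0]],[0.4,[-7.16,0.38,9.9],[0,-0.33,0]]]'; python3 -m handwheel '[[0.4,[0,0,0],[0,0,0]],[0.4,[0,0,0],[0,0,0]],[0.4,[0,0,0],[0,0,0]]]';python3 - <<'E'
from h import *
pose(); goal([330.9,283.8,36],-7.8)
E
```

```text
t: 19.65
ee_pos: [326.0, 287.2, 195.4]
tcp_rot: [-1.569, 0.107, -0.102]
contact_force: [1.0, 0.1, -1.7]
gripper_width: 0.475
t: 19.9
ee_pos: [329.5, 283.3, 196.6]
tcp_rot: [-1.569, 0.109, -0.108]
contact_force: [0.4, -0.1, -1.8]
gripper_width: 0.476
t 19.90 pos [329.5 283.3 196.6] jaw yaw -7.9 down [-0.001 -0.001 -1.   ] F [ 0.4 -0.1 -1.8] w 0.476 j [ 0.44  0.17  1.83 -0.    1.14  0.58]
shift [0.05 5.35 0.03] turn [ 0.01 -0.02 -0.  ] n 4.0
```

```bash
python3 -m handwheel '[[0.4,[0.04,1,0],[0,0,0]],[0.4,[0.04,2.2,0],[0,0,0]],[0.4,[0.04,3.4,0],[0,0,0]],[0.4,[0.04,4.4,0],[0,0,0]],[0.4,[0.04,5,0],[0,0,0]],[0.4,[0.04,5.25,0],[0,0,0]],[0.4,[0.04,5.35,0],[0,0,0]],[0.4,[0.04,5.35,0],[0,0,0]]]'; python3 -m handwheel '[[0.4,[0,0.06,0],[0,0,0]],[0.4,[0,0.12,0],[0,0,0]],[0.4,[0,0.12,0],[0,0,0]],[0.4,[0,0.12,0],[0,0,0]]]'
python3 - <<'E'
from h import *
pose()
E
```

```text
t: 20.57
ee_pos: [330.8, 283.7, 36.8]
tcp_rot: [-1.568, 0.108, -0.108]
contact_force: [0.3, 1.1, -1.3]
gripper_width: 0.476
t: 20.9
ee_pos: [330.4, 284.2, 33.4]
tcp_rot: [-1.568, 0.107, -0.108]
contact_force: [0.7, 0.3, -2.5]
gripper_width: 0.478
t 20.90 pos [330.4 284.2  33.4] jaw yaw -7.8 down [ 0.001  0.    -1.   ] F [ 0.7  0.3 -2.5] w 0.478 j [ 0.44  0.45  1.98 -0.    0.71  0.58]
```

```bash
python3 -m handwheel '[[0.4,[0,0.05,0],[0,0,0]],[0.4,[0,0.1,0],[0,0,0]],[0.4,[0,0.1,0],[0,0,0]]]'; python3 -m handwheel '[[0.7,[0,0,0],[0,0,0]],[0.7,[0,0,0],[0,0,0]],[0.7,[0,0,0],[0,0,0]],[0.7,[0,0,0],[0,0,0]],[0.7,[0,-1,0],[0,0,0]],[0.7,[0,-2,0],[0,0,0]],[0.7,[0,-3.2,0],[0,0,0]],[0.7,[0,-4.4,0],[0,0,0]],[0.7,[0,-5.6,0],[0,0,0]],[0.7,[0,-6.6,0],[0,0,0]]]'
python3 - <<'E'
from h import *
pose(); c=cam("wrist"); save(c,"o_wrist"); c=cam("top"); save(c,"o_top",(150,80,400,280),3); goal([480,-250,300],-9.8)
E
```

```text
t: 21.15
ee_pos: [330.5, 284.6, 31.4]
tcp_rot: [-1.567, 0.106, -0.108]
contact_force: [-5.6, -1.4, 19.8]
gripper_width: 0.473
t: 21.98
ee_pos: [330.1, 284.1, 230.5]
tcp_rot: [-1.567, 0.106, -0.108]
contact_force: [0.4, 0.5, -0.1]
gripper_width: 0.703
t 21.98 pos [330.1 284.1 230.5] jaw yaw -7.8 down [ 0.002  0.001 -1.   ] F [ 0.4  0.5 -0.1] w 0.703 j [0.44 0.13 1.78 0.   1.23 0.58]
shift [  7.34  -2.29 -16.98] turn [-0.05  0.33  0.07] n 14.0
```

View pics/o_wrist.png

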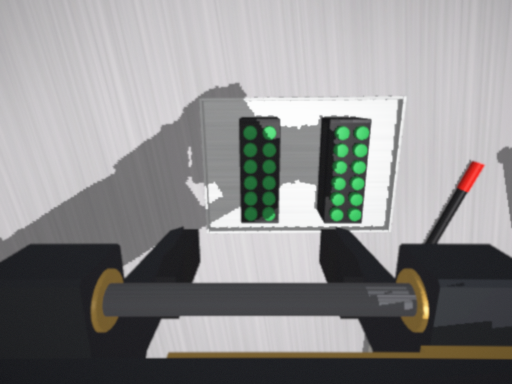

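View pics/o_top.png

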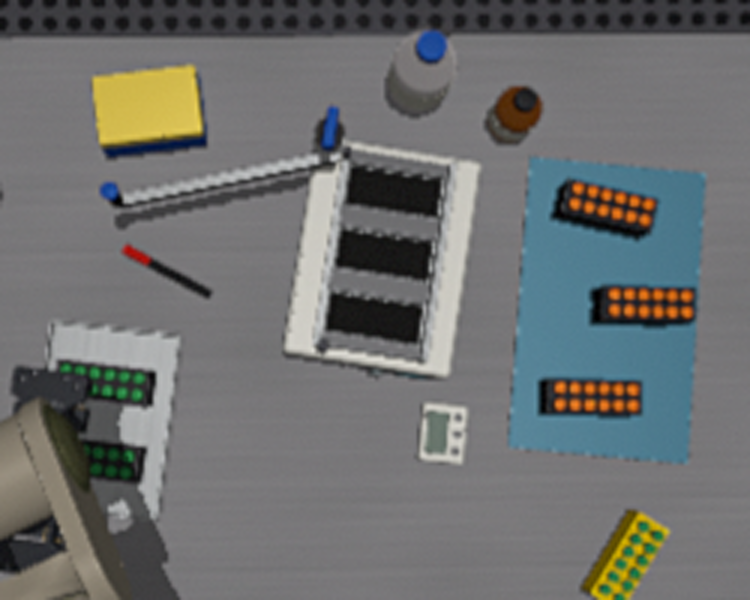

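```bash
python3 - <<'E'
from h import *
goal([490,-390,380],-5)
E
python3 -m handwheel '[[0.7,[0,-1,-1],[0,0,0]],[0.7,[0.3,-1.6,-2.2],[0,0,0]],[0.7,[0.8,-2.2,-3.4],[0,0,0]],[0.7,[1.3,-2.8,-4.6],[0,0,0]],[0.7,[1.9,-3.4,-5.8],[0,0,0]],[0.7,[2.5,-4,-7],[0,0,0]],[0.7,[3.1,-4.6,-8.2],[0,0,0]],[0.7,[3.7,-5,-9.4],[0,0,0]],[0.7,[4.3,-5,-10.6],[0,0,0]],[0.7,[4.9,-5,-11.8],[0,0,0]]]'
python3 - <<'E'
from h import *
pose();goal([490,-390,380],-5)
E
```

```text
shift [  8.33  -4.97 -21.55] turn [-0.04 -0.47  0.07] n 17.0
t: 22.92
ee_pos: [425.7, -82.1, 377.8]
tcp_rot: [-1.568, 0.107, -0.108]
contact_force: [1.1, 1.4, 0.1]
gripper_width: 0.699
t 22.92 pos [425.7 -82.1 377.8] jaw yaw -7.8 down [ 0.001 -0.    -1.   ] F [1.1 1.4 0.1] w 0.699 j [-0.46  0.04  1.49  0.    1.6  -0.33]
shift [ 3.53 -0.07 -9.87] turn [ 0.   -0.47  0.01] n 8.0
```

```bash
python3 -m handwheel '[[0.7,[0.4,0,-1.3],[0,0,0]],[0.7,[0.9,0,-2.6],[0,0,0]],[0.7,[1.3,0,-3.9],[0,0,0]],[0.7,[1.8,0,-5.2],[0,0,0]],[0.7,[2.3,0,-6.5],[0,-0.2,0]],[0.7,[2.8,0,-7.8],[0,-0.47,0]],[0.7,[3.2,0,-9],[0,-0.47,0]],[0.7,[3.5,0,-9.8],[0,-0.47,0]],[0.7,[3.5,0,-9.8],[0,-0.47,0]],[0.7,[3.5,0,-9.8],[0,-0.47,0]]]'
cat >> h.py <<'E'
def orange(c):
    g=grid(c); hsv=cv2.cvtColor(c["frame"],cv2.COLOR_RGB2HSV)
    m=(g[...,2]>30)&(g[...,2]<75)&(c["range_z"]>0)&(np.mgrid[0:384,0:512][0]<235)&(g[...,1]<-180)
    n,l,st,ce=cv2.connectedComponentsWithStats(m.astype(np.uint8))
    for i in range(1,n):
        if st[i,4]<150: continue
        P=g[l==i]; P=P[P[:,2]>40]; r=cv2.minAreaRect(P[:,:2].astype(np.float32)); a=r[2]; w,h=r[1]
        if w>h: a-=90   # a = yaw of the short side
        a=(a+90)%180-90
        print("blob",np.round(ce[i]),"n",st[i,4],"ctr",np.round(r[0],1),"size",np.round(r[1],1),"short-side yaw %.1f"%a,"zmax",round(float(np.percentile(P[:,2],95))),"orange",int(((hsv[l==i][:,0]<20)&(hsv[l==i][:,1]>150)).sum()))
E
python3 - <<'E'
from h import *
pose();c=cam("wrist");save(c,"p_wrist",None,1.5); orange(c)
for d in nets.silhouettes("fresh1_mid",c): print(d["confidence"],d["pixel"])
E
```

```text
t: 23.75
ee_pos: [489.2, -386.5, 375.4]
tcp_rot: [-1.567, 0.072, -0.068]
contact_force: [0.9, 1.0, 0.3]
gripper_width: 0.698
t 23.75 pos [ 489.2 -386.5  375.4] jaw yaw -5.1 down [-0.002  0.003 -1.   ] F [0.9 1.  0.3] w 0.698 j [-0.86  0.51  0.89  0.    1.74 -0.77]
blob [428.  22.] n 1138 ctr [ 732.  -233.5] size [35.6 55.9] short-side yaw 58.2 zmax 74 orange 664
blob [190. 101.] n 2492 ctr [ 395.6 -305.7] size [112.9  43.4] short-side yaw -1.8 zmax 59 orange 1161
blob [349. 105.] n 2494 ctr [ 623.6 -332. ] size [112.7  42.5] short-side yaw -13.9 zmax 58 orange 650
blob [269. 142.] n 2124 ctr [ 505.1 -374.4] size [112.1  42. ] short-side yaw -2.3 zmax 59 orange 915
blob [ 65. 138.] n 2458 ctr [ 203.  -340.5] size [ 44.6 112.7] short-side yaw 56.8 zmax 57 orange 0
0.77 [269.0, 144.4]
```

View pics/p_wrist.png

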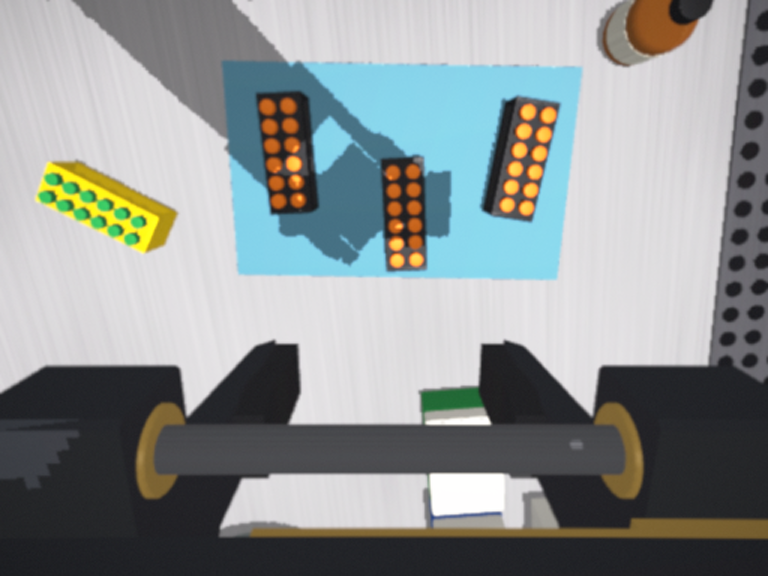

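Run:
```python
from h import *
goal([623.6,-332,120],-13.9)
```

```text
shift [4.31 8.58 2.13] turn [-0.01  1.49 -0.01] n 8.0
```

```bash
python3 -m handwheel '[[0.66,[1,0.6,0.5],[0,0.5,0]],[0.66,[2,1.2,1],[0,1,0]],[0.66,[3,2,1.6],[0,1.49,0]],[0.66,[4,3,2.1],[0,1.49,0]],[0.66,[4.31,4.2,2.13],[0,1.49,0]],[0.66,[4.31,5.4,2.13],[0,1.49,0]],[0.66,[4.31,6.6,2.13],[0,1.49,0]],[0.66,[4.31,7.8,2.13],[0,1.49,0]],[0.66,[4.31,8.5,2.13],[0,1.49,0]],[0.66,[4.31,8.5,2.13],[0,1.49,0]]]'
python3 - <<'E'
from h import *
pose();c=cam("wrist");save(c,"q_wrist");goal([623.6,-332,30],-13.9); orange(c)
E
```

```text
t: 24.68
ee_pos: [622.1, -330.5, 118.0]
tcp_rot: [-1.558, 0.196, -0.184]
contact_force: [-0.2, -0.1, -0.3]
gripper_width: 0.659
t 24.68 pos [ 622.1 -330.5  118. ] jaw yaw -13.9 down [-0.007  0.005 -1.   ] F [-0.2 -0.1 -0.3] w 0.659 j [-0.65  0.83  1.01  0.    1.31 -0.41]
shift [ 0.03  3.05 -0.02] turn [-0.01  0.   -0.03] n 3.0
blob [400.  24.] n 3660 ctr [ 732.  -239.4] size [23.2 54. ] short-side yaw 67.9 zmax 74 orange 2470
blob [263. 180.] n 6533 ctr [ 628.5 -314. ] size [74.6 42.1] short-side yaw -14.1 zmax 58 orange 3020
blob [112. 227.] n 815 ctr [ 509.  -318.5] size [10.8 41.9] short-side yaw 72.5 zmax 49 orange 0
```

View pics/q_wrist.png

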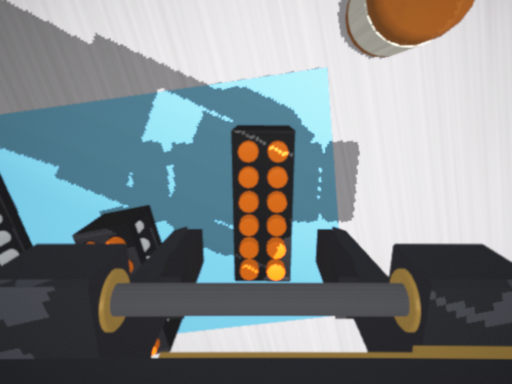

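```bash
python3 -m handwheel '[[0.66,[0.03,1,0],[0,0,0]],[0.66,[0.03,2,0],[0,0,0]],[0.66,[0.03,2.6,0],[0,0,0]],[0.66,[0.03,3,0],[0,0,0]],[0.66,[0.03,3,0],[0,0,0]],[0.4,[0.03,3,0],[0,0,0]],[0.4,[0.03,3,0],[0,0,0]],[0.4,[0.03,3,0],[0,0,0]],[0.4,[0.03,3,0],[0,0,0]],[0.4,[0.03,3,0],[0,0,0]]]' 20; python3 -m handwheel '[[0.4,[0,0,0],[0,0,0]],[0.4,[0,-1,0],[0,0,0]],[0.4,[0,-2,0],[0,0,0]],[0.4,[0,-3,0],[0,0,0]],[0.4,[0,-4,0],[0,0,0]],[0.4,[0,-5,0],[0,0,0]],[0.4,[0,-5,0],[0,0,0]]]';  python3 - <<'E'
from h import *
pose();c=cam("wrist");save(c,"r_wrist"); p=sh(76,0);print(p);goal([*p,180],-9.8)
E
```

```text
t: 25.57
ee_pos: [625.3, -333.8, 35.2]
tcp_rot: [-1.564, 0.189, -0.193]
contact_force: [-1.3, 1.4, 6.5]
gripper_width: 0.477
t: 26.15
ee_pos: [626.1, -334.4, 190.9]
tcp_rot: [-1.568, 0.183, -0.199]
contact_force: [-0.3, 0.2, -0.4]
gripper_width: 0.478
t 26.15 pos [ 626.1 -334.4  190.9] jaw yaw -13.9 down [ 0.009 -0.007 -1.   ] F [-0.3  0.2 -0.4] w 0.478 j [-0.66  0.78  0.92  0.    1.44 -0.41]
[639.89100028 -71.73592194]
shift [-1.64  0.2   8.6 ] turn [ 0.03 -0.69  0.06] n 7.0
```

View pics/r_wrist.png

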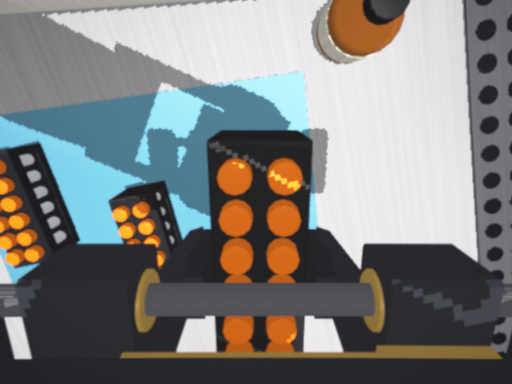

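```bash
python3 -m handwheel '[[0.4,[-0.2,0,1.2],[0,-0.2,0]],[0.4,[-0.4,0,2.5],[0,-0.4,0]],[0.4,[-0.6,0,3.8],[0,-0.6,0]],[0.4,[-0.8,0,5],[0,-0.69,0]],[0.4,[-1,0,6.2],[0,-0.69,0]],[0.4,[-1.2,0,7.2],[0,-0.69,0]],[0.4,[-1.4,0,8],[0,-0.69,0]],[0.4,[-1.64,0,8.55],[0,-0.69,0]],[0.4,[-1.64,0,8.55],[0,-0.69,0]],[0.4,[-1.64,0,8.55],[0,-0.69,0]]]'
python3 - <<'E'
from h import *
pose();c=cam("wrist");save(c,"s_wrist",None,1.5); p=sh(76,-1);goal([*p,110],-9.8)
for nm,c in (("w0",load("cw.npz")),("top",cam("top"))):
    g=grid(c); hsv=cv2.cvtColor(c["frame"],cv2.COLOR_RGB2HSV)
    m=(g[...,0]>720)&(g[...,0]<840)&(g[...,1]<-50)&(g[...,1]>-160)&(c["range_z"]>0)
    b=m&(hsv[...,0]>100)&(hsv[...,0]<130)&(hsv[...,1]>120)&(g[...,2]>130); print(nm,"cap",np.round(g[b].mean(0)),np.round(g[b].min(0)),np.round(g[b].max(0)))
    for z0 in (20,60,90,110,125,135,145):
        P=g[m&(abs(g[...,2]-z0)<6)]
        if len(P)>3: print(z0,len(P),np.round(P[:,:2].min(0)),np.round(P[:,:2].max(0)))
E
```

```text
t: 27.03
ee_pos: [638.3, -71.9, 182.1]
tcp_rot: [-1.567, 0.134, -0.132]
contact_force: [0.9, -0.3, -1.5]
gripper_width: 0.475
t 27.03 pos [638.3 -71.9 182.1] jaw yaw -9.7 down [-0.001  0.    -1.   ] F [ 0.9 -0.3 -1.5] w 0.475 j [-0.29  0.63  1.2  -0.    1.32 -0.12]
shift [0.04 2.41 0.01] turn [ 0.   -0.   -0.01] n 2.0
w0 cap [ 776. -108.  146.] [ 771. -126.  134.] [788. -94. 151.]
20 157 [ 750. -142.] [795. -73.]
60 228 [ 749. -142.] [794. -73.]
90 421 [ 750. -146.] [813. -73.]
110 635 [ 757. -140.] [813. -79.]
125 350 [ 767. -130.] [803. -91.]
135 133 [ 771. -124.] [788. -94.]
145 300 [ 771. -126.] [788. -94.]
top cap [ 786. -109.  150.] [ 771. -125.  144.] [802. -94. 156.]
90 8 [ 796. -144.] [825. -76.]
110 31 [ 777. -137.] [816. -79.]
125 11 [ 777. -129.] [804. -87.]
135 5 [ 776. -123.] [790. -92.]
145 51 [ 769. -125.] [802. -92.]
```

View pics/s_wrist.png

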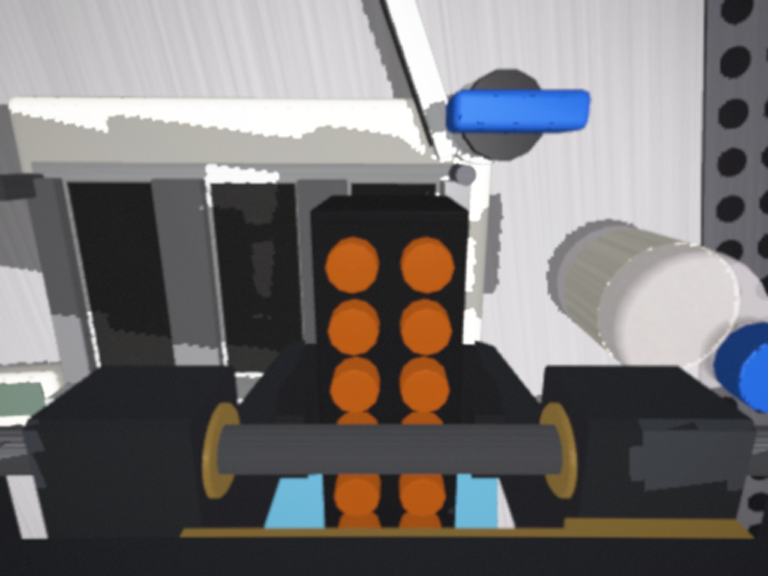

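```bash
python3 -m handwheel '[[0.4,[0.04,1,0],[0,0,0]],[0.4,[0.04,1.8,0],[0,0,0]],[0.4,[0.04,2.3,0],[0,0,0]],[0.4,[0.04,2.45,0],[0,0,0]],[0.4,[0.04,2.45,0],[0,0,0]],[0.4,[0.04,2.45,0],[0,0,0]]]'
python3 - <<'E'
from h import *
pose();p=sh(76,-1);goal([*p,92],-9.8)
c=cam("wrist");save(c,"t_wrist",None,1.5);
E
```

```text
t: 27.63
ee_pos: [640.2, -73.5, 110.1]
tcp_rot: [-1.567, 0.134, -0.136]
contact_force: [-0.3, -0.1, -1.4]
gripper_width: 0.474
t 27.63 pos [640.2 -73.5 110.1] jaw yaw -9.9 down [ 0.001 -0.    -1.   ] F [-0.3 -0.1 -1.4] w 0.474 j [-0.3   0.7   1.27 -0.    1.17 -0.12]
shift [-0.02  0.6   0.02] turn [ 0.   -0.01  0.01] n 1.0
```

View pics/t_wrist.png

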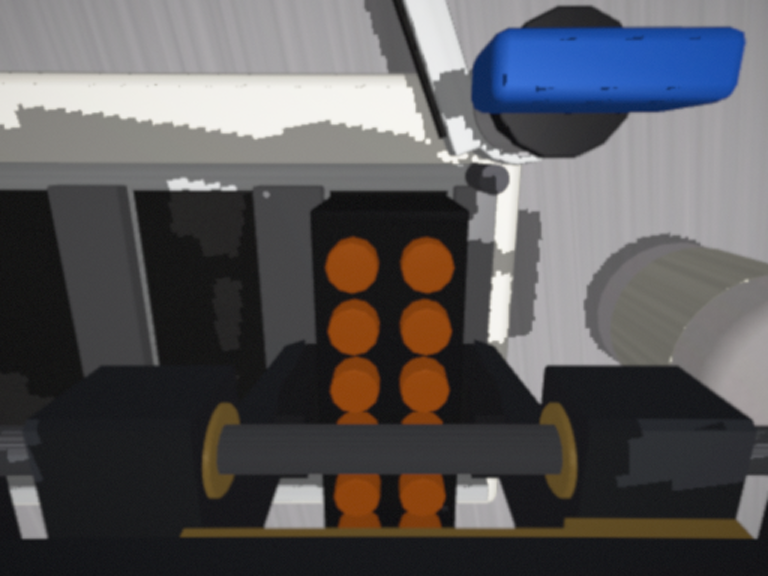

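```bash
python3 -m handwheel '[[0.4,[0,0.2,0],[0,0,0]],[0.4,[0,0.4,0],[0,0,0]],[0.4,[0,0.55,0],[0,0,0]],[0.4,[0,0.55,0],[0,0,0]],[0.4,[0,0.55,0],[0,0,0]]]'
python3 - <<'E'
from h import *
pose()
E
```

```text
t: 28.1
ee_pos: [639.7, -72.6, 92.6]
tcp_rot: [-1.567, 0.135, -0.134]
contact_force: [0.5, 0.5, -1.3]
gripper_width: 0.476
t 28.10 pos [639.7 -72.6  92.6] jaw yaw -9.8 down [-0.  0. -1.] F [ 0.5  0.5 -1.3] w 0.476 j [-0.29  0.72  1.29  0.    1.14 -0.12]
```

```bash
python3 -m handwheel '[[0.4,[0,0.07,0],[0,0,0]],[0.4,[0,0.12,0],[0,0,0]],[0.4,[0,0.12,0],[0,0,0]]]'
python3 - <<'E'
from h import *
pose()
E
```

```text
t: 28.35
ee_pos: [639.8, -72.7, 92.3]
tcp_rot: [-1.567, 0.134, -0.135]
contact_force: [-11.1, 0.9, 22.7]
gripper_width: 0.472
t 28.35 pos [639.8 -72.7  92.3] jaw yaw -9.8 down [ 0.001 -0.001 -1.   ] F [-11.1   0.9  22.7] w 0.472 j [-0.29  0.72  1.29 -0.    1.14 -0.12]
```

```bash
python3 -m handwheel '[[0.62,[0,-0.1,0],[0,0,0]],[0.62,[0,-0.1,0],[0,0,0]],[0.62,[0,-0.1,0],[0,0,0]],[0.62,[0,-0.1,0],[0,0,0]],[0.62,[0,-1,0],[0,0,0]],[0.62,[0,-2,0],[0,0,0]],[0.62,[0,-3.2,0],[0,0,0]],[0.62,[0,-4.2,0],[0,0,0]],[0.62,[0,-5,0],[0,0,0]],[0.62,[0,-5,0],[0,0,0]]]'
python3 - <<'E'
from h import *
pose();c=cam("wrist");save(c,"u_wrist",None,1.5); t=cam("top"); save(t,"u_top",(150,80,400,280),3); goal([500,-390,330],-4)
g=grid(c); m=(g[...,2]>98)&(g[...,2]<125)&(abs(g[...,0]-640)<45)&(abs(g[...,1]+75)<75)&(np.mgrid[0:384,0:512][0]<300)
n,l,st,_=cv2.connectedComponentsWithStats(m.astype(np.uint8)); i=1+np.argmax(st[1:,4]); print(cv2.minAreaRect(g[l==i][:,:2].astype(np.float32)),np.percentile(g[l==i][:,2],[5,50,95]))
E
```

```text
t: 29.18
ee_pos: [641.2, -73.0, 244.5]
tcp_rot: [-1.568, 0.128, -0.141]
contact_force: [-0.4, -0.1, 0.5]
gripper_width: 0.619
t 29.18 pos [641.2 -73.  244.5] jaw yaw -9.8 down [ 0.008 -0.002 -1.   ] F [-0.4 -0.1  0.5] w 0.619 j [-0.29  0.59  1.1   0.    1.44 -0.12]
shift [ -2.79  -3.03 -11.22] turn [ 0.   -0.97  0.  ] n 9.0
((640.7011108398438, -71.6087646484375), (111.88434600830078, 42.06226348876953), 80.24784088134766) [104.67233002 106.35254858 116.349735  ]
```

View pics/u_wrist.png

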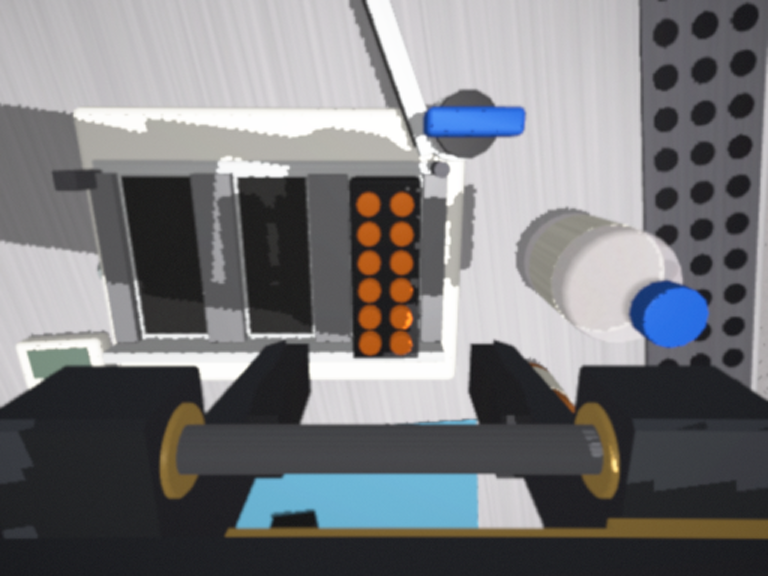

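View pics/u_top.png

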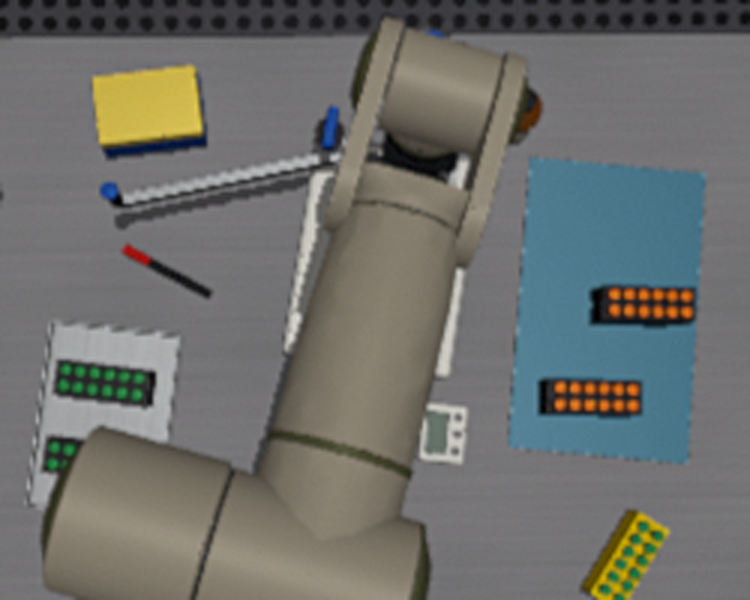

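Run:
```python
from h import *
goal([505.1,-374.4,150],-2.3)
```

```text
shift [ -2.71   2.97 -10.68] turn [ 0.   -1.25  0.  ] n 9.0
```

```bash
python3 -m handwheel '[[0.66,[-0.3,0,-1.2],[0,-0.2,0]],[0.66,[-0.6,0,-2.4],[0,-0.4,0]],[0.66,[-0.9,0,-3.7],[0,-0.6,0]],[0.66,[-1.2,0.2,-5],[0,-0.8,0]],[0.66,[-1.6,0.6,-6.2],[0,-1,0]],[0.66,[-1.9,1,-7.4],[0,-1.2,0]],[0.66,[-2.2,1.6,-8.6],[0,-1.25,0]],[0.66,[-2.5,2.2,-9.7],[0,-1.25,0]],[0.66,[-2.71,2.9,-10.68],[0,-1.25,0]],[0.66,[-2.71,2.9,-10.68],[0,-1.25,0]]]';python3 -m handwheel '[[0.66,[0,0,0],[0,0,0]],[0.66,[0,0,0],[0,0,0]]]'
python3 - <<'E'
from h import *
pose();c=cam("wrist");save(c,"v_wrist");goal([505.1,-374.4,28],-2.3); orange(c)
E
```

```text
t: 30.12
ee_pos: [500.9, -377.5, 145.8]
tcp_rot: [-1.565, 0.041, -0.03]
contact_force: [-1.2, 0.8, -1.1]
gripper_width: 0.66
t: 30.28
ee_pos: [505.2, -373.8, 151.5]
tcp_rot: [-1.569, 0.032, -0.031]
contact_force: [-0.2, 0.1, 0.8]
gripper_width: 0.657
t 30.28 pos [ 505.2 -373.8  151.5] jaw yaw -2.3 down [-0.001  0.001 -1.   ] F [-0.2  0.1  0.8] w 0.657 j [-0.82  0.62  1.29  0.    1.23 -0.78]
shift [-0.02  4.14 -0.03] turn [-0.    0.01 -0.  ] n 3.0
blob [110. 106.] n 9603 ctr [ 395.7 -306. ] size [112.   43.4] short-side yaw -2.0 zmax 58 orange 4621
blob [259. 178.] n 5890 ctr [ 505.6 -363.3] size [90.2 42.1] short-side yaw -2.2 zmax 58 orange 2673
```

View pics/v_wrist.png

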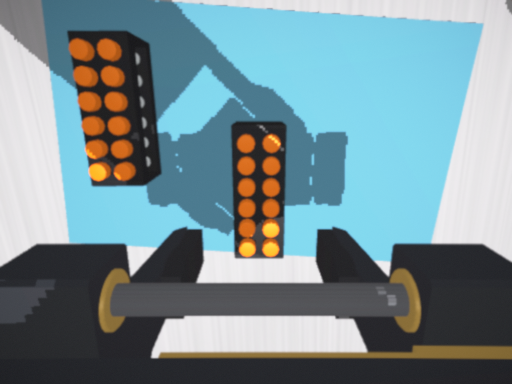

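```bash
python3 -m handwheel '[[0.66,[0,1.2,0],[0,0,0]],[0.66,[0,2.4,0],[0,0,0]],[0.66,[0,3.4,0],[0,0,0]],[0.66,[0,4.1,0],[0,0,0]],[0.66,[0,4.1,0],[0,0,0]],[0.4,[0,4.1,0],[0,0,0]],[0.4,[0,4.1,0],[0,0,0]],[0.4,[0,4.1,0],[0,0,0]],[0.4,[0,4.1,0],[0,0,0]],[0.4,[0,4.1,0],[0,0,0]]]' 20
python3 - <<'E'
from h import *
pose()
E
python3 -m handwheel '[[0.4,[0,0,0],[0,0,0]],[0.4,[0,-1,0],[0,0,0]],[0.4,[0,-2,0],[0,0,0]],[0.4,[0,-3,0],[0,0,0]],[0.4,[0,-4,0],[0,0,0]],[0.4,[0,-5,0],[0,0,0]],[0.4,[0,-5,0],[0,0,0]]]';  python3 - <<'E'
from h import *
pose();c=cam("wrist");save(c,"w_wrist"); p=sh(0,0);print(p);goal([*p,180],-9.8)
E
```

```text
t: 31.17
ee_pos: [506.1, -374.9, 31.5]
tcp_rot: [-1.573, 0.029, -0.033]
contact_force: [0.3, 3.2, 6.6]
gripper_width: 0.478
t 31.17 pos [ 506.1 -374.9   31.5] jaw yaw -2.3 down [ 0.003 -0.002 -1.   ] F [0.3 3.2 6.6] w 0.478 j [-0.82  0.77  1.37  0.    0.99 -0.78]
t: 31.75
ee_pos: [506.6, -376.0, 186.5]
tcp_rot: [-1.579, 0.025, -0.038]
contact_force: [0.1, -0.2, -0.5]
gripper_width: 0.471
t 31.75 pos [ 506.6 -376.   186.5] jaw yaw -2.3 down [ 0.008 -0.008 -1.   ] F [ 0.1 -0.2 -0.5] w 0.471 j [-0.82  0.59  1.25  0.    1.29 -0.78]
[565.  -58.8]
shift [ 1.54  0.06 10.62] turn [0.04 1.25 0.05] n 8.0
```

View pics/w_wrist.png

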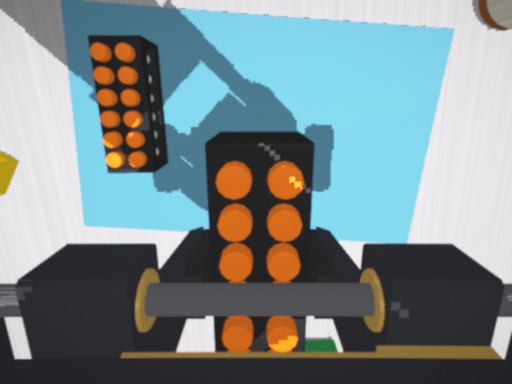

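```bash
python3 -m handwheel '[[0.4,[0.2,0,1.2],[0,0.2,0]],[0.4,[0.4,0,2.5],[0,0.4,0]],[0.4,[0.6,0,3.8],[0,0.6,0]],[0.4,[0.8,0,5.1],[0,0.8,0]],[0.4,[1,0,6.4],[0,1,0]],[0.4,[1.2,0,7.7],[0,1.25,0]],[0.4,[1.4,0,9],[0,1.25,0]],[0.4,[1.54,0,10],[0,1.25,0]],[0.4,[1.54,0,10.6],[0,1.25,0]],[0.4,[1.54,0,10.6],[0,1.25,0]]]'; python3 -m handwheel '[[0.4,[0,0,0],[0,0,0]],[0.4,[0,0,0],[0,0,0]],[0.4,[0,0,0],[0,0,0]]]'
python3 - <<'E'
from h import *
pose(); p=sh(0,-0.3);goal([*p,105],-9.8)
E
```

```text
t: 32.63
ee_pos: [563.5, -55.0, 178.0]
tcp_rot: [-1.566, 0.133, -0.13]
contact_force: [0.5, -0.6, -1.6]
gripper_width: 0.474
t: 32.88
ee_pos: [563.9, -59.8, 178.8]
tcp_rot: [-1.567, 0.136, -0.135]
contact_force: [0.3, 0.3, -2.1]
gripper_width: 0.476
t 32.88 pos [563.9 -59.8 178.8] jaw yaw -9.9 down [-0.001  0.    -1.   ] F [ 0.3  0.3 -2.1] w 0.476 j [-0.31  0.47  1.47 -0.    1.21 -0.14]
shift [0.03 2.46 0.03] turn [ 0.   -0.02 -0.01] n 2.0
```

```bash
python3 -m handwheel '[[0.4,[0.03,1,0.03],[0,0,0]],[0.4,[0.03,1.8,0.03],[0,0,0]],[0.4,[0.03,2.3,0.03],[0,0,0]],[0.4,[0.03,2.45,0.03],[0,0,0]],[0.4,[0.03,2.45,0.03],[0,0,0]],[0.4,[0.03,2.45,0.03],[0,0,0]]]'
python3 - <<'E'
from h import *
pose();p=sh(0,-0.3);goal([*p,89.5],-9.8)
c=cam("wrist");save(c,"x_wrist",None,1.5);
E
```

```text
t: 33.38
ee_pos: [565.5, -58.6, 106.5]
tcp_rot: [-1.567, 0.134, -0.136]
contact_force: [0.5, -0.1, -2.0]
gripper_width: 0.472
t 33.38 pos [565.5 -58.6 106.5] jaw yaw -9.9 down [ 0.001 -0.    -1.   ] F [ 0.5 -0.1 -2. ] w 0.472 j [-0.31  0.55  1.54 -0.    1.05 -0.14]
shift [-0.02  0.57 -0.02] turn [ 0.   -0.01  0.01] n 1.0
```

View pics/x_wrist.png

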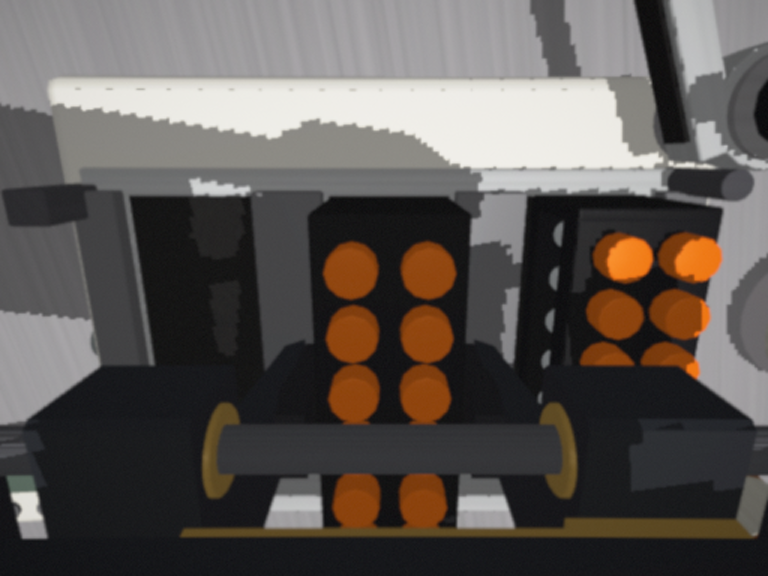

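```bash
python3 -m handwheel '[[0.4,[0,0.2,0],[0,0,0]],[0.4,[0,0.4,0],[0,0,0]],[0.4,[0,0.55,0],[0,0,0]],[0.4,[0,0.55,0],[0,0,0]],[0.4,[0,0.6,0],[0,0,0]],[0.4,[0,0.6,0],[0,0,0]]]'
python3 - <<'E'
from h import *
pose()
E
```

```text
t: 33.93
ee_pos: [565.2, -57.9, 88.8]
tcp_rot: [-1.567, 0.134, -0.135]
contact_force: [-4.8, 0.7, 9.9]
gripper_width: 0.475
t 33.93 pos [565.2 -57.9  88.8] jaw yaw -9.8 down [ 0. -0. -1.] F [-4.8  0.7  9.9] w 0.475 j [-0.31  0.58  1.55 -0.    1.01 -0.14]
```

Seated contact at the expected height; release.

```bash
python3 -m handwheel '[[0.62,[0,0,0],[0,0,0]],[0.62,[0,0,0],[0,0,0]],[0.62,[0,0,0],[0,0,0]],[0.62,[0,0,0],[0,0,0]],[0.62,[0,-1,0],[0,0,0]],[0.62,[0,-2,0],[0,0,0]],[0.62,[0,-3.2,0],[0,0,0]],[0.62,[0,-4.2,0],[0,0,0]],[0.62,[0,-5,0],[0,0,0]],[0.62,[0,-5,0],[0,0,0]]]'
python3 - <<'E'
from h import *
pose();c=cam("wrist");save(c,"y_wrist"); t=cam("top"); save(t,"y_top",(150,80,400,280),3); goal([395.7,-306,150],-2)
g=grid(c); m=(g[...,2]>98)&(g[...,2]<125)&(abs(g[...,0]-565)<35)&(abs(g[...,1]+60)<75)&(np.mgrid[0:384,0:512][0]<300)
n,l,st,_=cv2.connectedComponentsWithStats(m.astype(np.uint8)); i=1+np.argmax(st[1:,4]); print(cv2.minAreaRect(g[l==i][:,:2].astype(np.float32)),np.percentile(g[l==i][:,2],[5,50,95]))
E
```

```text
t: 34.77
ee_pos: [566.6, -58.3, 242.8]
tcp_rot: [-1.568, 0.128, -0.141]
contact_force: [0.1, -0.2, -0.1]
gripper_width: 0.618
t 34.77 pos [566.6 -58.3 242.8] jaw yaw -9.8 down [ 0.008 -0.003 -1.   ] F [ 0.1 -0.2 -0.1] w 0.618 j [-0.31  0.41  1.38  0.    1.34 -0.14]
shift [-4.16  2.92 -9.11] turn [ 0.   -1.3   0.01] n 8.0
((565.9610595703125, -57.09153366088867), (111.26081848144531, 42.086212158203125), 80.25592803955078) [104.72169869 106.37089339 116.3459733 ]
```

View pics/y_wrist.png

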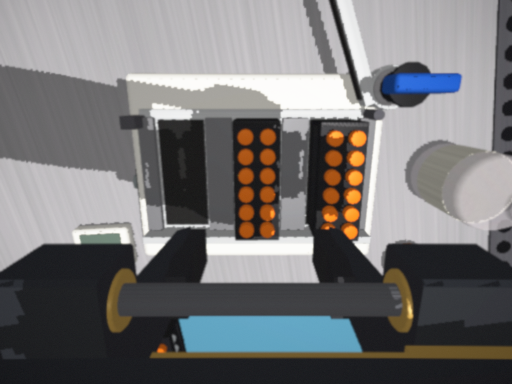

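View pics/y_top.png

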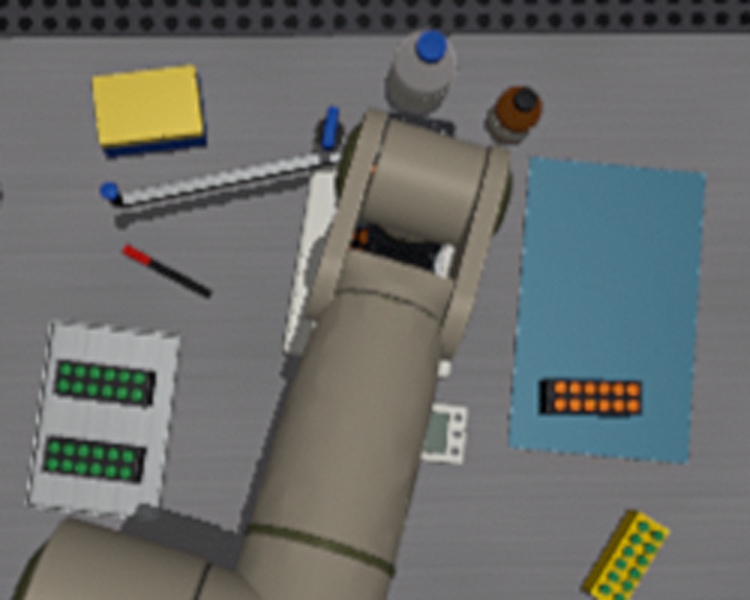

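```bash
python3 -m handwheel '[[0.66,[-0.5,0,-1],[0,-0.2,0]],[0.66,[-1,0,-2.2],[0,-0.4,0]],[0.66,[-1.5,0,-3.4],[0,-0.6,0]],[0.66,[-2,0.2,-4.5],[0,-0.8,0]],[0.66,[-2.5,0.6,-5.6],[0,-1,0]],[0.66,[-3,1,-6.7],[0,-1.2,0]],[0.66,[-3.5,1.6,-7.7],[0,-1.3,0]],[0.66,[-4,2.2,-8.7],[0,-1.3,0]],[0.66,[-4.16,2.9,-9.1],[0,-1.3,0]],[0.66,[-4.16,2.9,-9.1],[0,-1.3,0]]]';python3 -m handwheel '[[0.66,[0,0,0],[0,0,0]],[0.66,[0,0,0],[0,0,0]]]'
python3 - <<'E'
from h import *
pose();c=cam("wrist");save(c,"z_wrist");goal([395.7,-306,28],-2); orange(c)
E
```

```text
t: 35.7
ee_pos: [392.6, -306.0, 146.1]
tcp_rot: [-1.564, 0.035, -0.026]
contact_force: [0.2, 0.1, -0.3]
gripper_width: 0.655
t: 35.87
ee_pos: [396.2, -305.0, 151.0]
tcp_rot: [-1.57, 0.027, -0.027]
contact_force: [-0.7, 0.3, -0.7]
gripper_width: 0.657
t 35.87 pos [ 396.2 -305.   151. ] jaw yaw -2.0 down [-0.  0. -1.] F [-0.7  0.3 -0.7] w 0.657 j [-0.89  0.36  1.71  0.    1.07 -0.86]
shift [-0.03  4.11 -0.03] turn [0.   0.01 0.01] n 3.0
blob [258. 178.] n 5851 ctr [ 396.1 -294.7] size [89.3 42.1] short-side yaw -2.2 zmax 58 orange 2655
blob [ 26. 221.] n 1647 ctr [ 209.2 -321.6] size [29.3 54.7] short-side yaw 81.2 zmax 56 orange 0
```

View pics/z_wrist.png

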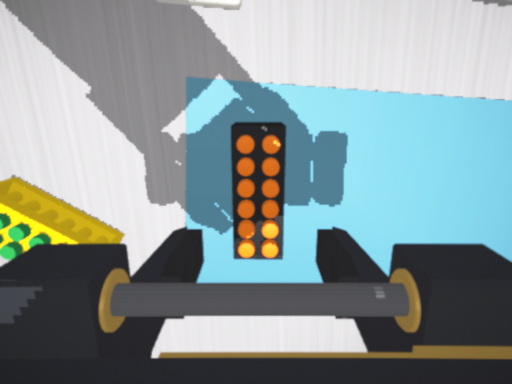

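```bash
python3 -m handwheel '[[0.66,[0,1.2,0],[0,0,0]],[0.66,[0,2.4,0],[0,0,0]],[0.66,[0,3.4,0],[0,0,0]],[0.66,[0,4.1,0],[0,0,0]],[0.66,[0,4.1,0],[0,0,0]],[0.4,[0,4.1,0],[0,0,0]],[0.4,[0,4.1,0],[0,0,0]],[0.4,[0,4.1,0],[0,0,0]],[0.4,[0,4.1,0],[0,0,0]],[0.4,[0,4.1,0],[0,0,0]]]' 20
python3 - <<'E'
from h import *
pose()
E
python3 -m handwheel '[[0.4,[0,0,0],[0,0,0]],[0.4,[0,-1,0],[0,0,0]],[0.4,[0,-2,0],[0,0,0]],[0.4,[0,-3,0],[0,0,0]],[0.4,[0,-4,0],[0,0,0]],[0.4,[0,-5,0],[0,0,0]],[0.4,[0,-5,0],[0,0,0]]]';  python3 - <<'E'
from h import *
pose();c=cam("wrist");save(c,"za_wrist"); p=sh(-76,0);print(p);goal([*p,180],-9.8)
E
```

```text
t: 36.75
ee_pos: [396.5, -306.2, 29.6]
tcp_rot: [-1.573, 0.025, -0.029]
contact_force: [1.9, 2.6, 8.2]
gripper_width: 0.47
t 36.75 pos [ 396.5 -306.2   29.6] jaw yaw -2.0 down [ 0.002 -0.002 -1.   ] F [1.9 2.6 8.2] w 0.470 j [-0.89  0.56  1.8   0.    0.79 -0.86]
t: 37.33
ee_pos: [397.1, -307.2, 183.9]
tcp_rot: [-1.579, 0.022, -0.033]
contact_force: [0.8, -0.6, -0.0]
gripper_width: 0.474
t 37.33 pos [ 397.1 -307.2  183.9] jaw yaw -2.0 down [ 0.007 -0.008 -1.   ] F [ 0.8 -0.6 -0. ] w 0.474 j [-0.89  0.32  1.67  0.    1.14 -0.86]
[490.10899972 -45.86407806]
shift [ 2.82 -0.    8.79] turn [0.04 1.3  0.04] n 7.0
```

View pics/za_wrist.png

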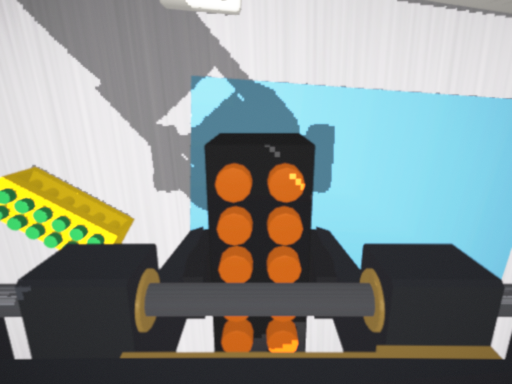

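Offset is 27.5, so the floor should be at TCP z ≈ 87.5.

```bash
python3 -m handwheel '[[0.4,[0.4,0,1.2],[0,0.2,0]],[0.4,[0.8,0,2.5],[0,0.4,0]],[0.4,[1.2,0,3.8],[0,0.6,0]],[0.4,[1.6,0,5],[0,0.8,0]],[0.4,[2,0,6.2],[0,1,0]],[0.4,[2.4,0,7.4],[0,1.3,0]],[0.4,[2.82,0,8.4],[0,1.3,0]],[0.4,[2.82,0,8.79],[0,1.3,0]],[0.4,[2.82,0,8.79],[0,1.3,0]],[0.4,[2.82,0,8.79],[0,1.3,0]]]'; python3 -m handwheel '[[0.4,[0,0,0],[0,0,0]],[0.4,[0,0,0],[0,0,0]],[0.4,[0,0,0],[0,0,0]]]'
python3 - <<'E'
from h import *
pose(); p=sh(-76,-0.3);goal([*p,104],-9.8)
E
```

```text
t: 38.22
ee_pos: [488.9, -45.2, 177.0]
tcp_rot: [-1.567, 0.135, -0.132]
contact_force: [-0.2, -0.0, -1.5]
gripper_width: 0.478
t: 38.47
ee_pos: [489.2, -46.2, 177.6]
tcp_rot: [-1.567, 0.136, -0.136]
contact_force: [-0.4, -0.1, -1.8]
gripper_width: 0.474
t 38.47 pos [489.2 -46.2 177.6] jaw yaw -9.9 down [-0. -0. -1.] F [-0.4 -0.1 -1.8] w 0.474 j [-0.33  0.31  1.7  -0.    1.13 -0.16]
shift [0.03 2.45 0.01] turn [ 0.   -0.02 -0.  ] n 2.0
```

```bash
python3 -m handwheel '[[0.4,[0.03,1,0],[0,0,0]],[0.4,[0.03,1.8,0],[0,0,0]],[0.4,[0.03,2.3,0],[0,0,0]],[0.4,[0.03,2.45,0],[0,0,0]],[0.4,[0.03,2.45,0],[0,0,0]],[0.4,[0.03,2.45,0],[0,0,0]]]'
python3 - <<'E'
from h import *
pose();p=sh(-76,-0.3);goal([*p,87.5],-9.8)
c=cam("wrist");save(c,"zb_wrist",None,1.5);
E
```

```text
t: 38.97
ee_pos: [490.7, -45.7, 105.0]
tcp_rot: [-1.567, 0.134, -0.136]
contact_force: [0.6, -1.1, -1.4]
gripper_width: 0.474
t 38.97 pos [490.7 -45.7 105. ] jaw yaw -9.8 down [ 0.001 -0.    -1.   ] F [ 0.6 -1.1 -1.4] w 0.474 j [-0.33  0.41  1.77 -0.    0.95 -0.16]
shift [-0.02  0.58 -0.02] turn [ 0.   -0.01  0.01] n 1.0
```

View pics/zb_wrist.png

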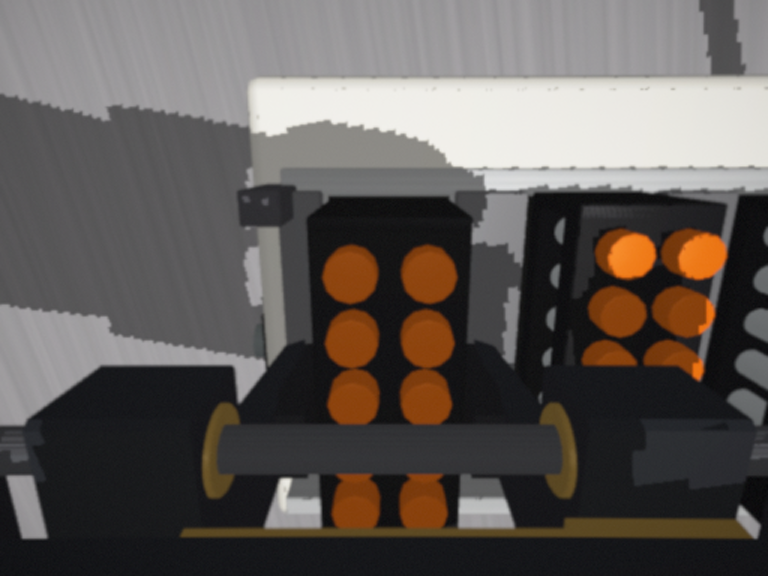

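```bash
python3 -m handwheel '[[0.4,[0,0.2,0],[0,0,0]],[0.4,[0,0.4,0],[0,0,0]],[0.4,[0,0.55,0],[0,0,0]],[0.4,[0,0.55,0],[0,0,0]],[0.4,[0,0.6,0],[0,0,0]],[0.4,[0,0.62,0],[0,0,0]]]'
python3 - <<'E'
from h import *
pose()
E
```

```text
t: 39.52
ee_pos: [490.3, -45.2, 87.0]
tcp_rot: [-1.567, 0.134, -0.134]
contact_force: [-10.4, 1.5, 25.5]
gripper_width: 0.471
t 39.52 pos [490.3 -45.2  87. ] jaw yaw -9.8 down [-0. -0. -1.] F [-10.4   1.5  25.5] w 0.471 j [-0.33  0.44  1.79 -0.    0.91 -0.16]
```

```bash
python3 -m handwheel '[[0.62,[0,-0.1,0],[0,0,0]],[0.62,[0,-0.1,0],[0,0,0]],[0.62,[0,-0.1,0],[0,0,0]],[0.62,[0,-0.1,0],[0,0,0]],[0.62,[0,-1,0],[0,0,0]],[0.62,[0,-2,0],[0,0,0]],[0.62,[0,-3.2,0],[0,0,0]],[0.62,[0,-4.2,0],[0,0,0]],[0.62,[0,-5.4,0],[0,0,0]],[0.62,[0,-6.4,0],[0,0,0]]]'
python3 - <<'E'
from h import *
pose();c=cam("wrist");save(c,"zc_wrist"); goal(hp(1.2,250),11.4)
g=grid(c)
for cx,cy in (sh(-76,0),sh(0,0),sh(76,0)):
    m=(g[...,2]>98)&(g[...,2]<125)&(abs(g[...,0]-cx)<35)&(abs(g[...,1]-cy)<75)&(np.mgrid[0:384,0:512][0]<300)
    n,l,st,_=cv2.connectedComponentsWithStats(m.astype(np.uint8)); i=1+np.argmax(st[1:,4]); print(cv2.minAreaRect(g[l==i][:,:2].astype(np.float32)),np.percentile(g[l==i][:,2],[5,50,95]))
E
```

```text
t: 40.35
ee_pos: [490.2, -45.2, 279.8]
tcp_rot: [-1.567, 0.134, -0.135]
contact_force: [1.1, -0.2, -0.1]
gripper_width: 0.616
t 40.35 pos [490.2 -45.2 279.8] jaw yaw -9.8 down [ 0.001 -0.    -1.   ] F [ 1.1 -0.2 -0.1] w 0.616 j [-0.33  0.22  1.54  0.    1.38 -0.16]
shift [ 2.77  1.18 10.46] turn [ 0.03 -3.53  0.09] n 8.0
((491.0113830566406, -44.95771026611328), (111.25145721435547, 42.01588821411133), 80.19647216796875) [104.66881636 106.38281705 116.35771884]
((565.7617797851562, -57.52505111694336), (111.99083709716797, 42.545169830322266), 80.10746765136719) [104.34984815 106.36035376 116.2908185 ]
((640.2593383789062, -71.56038665771484), (111.52728271484375, 43.385135650634766), 80.29301452636719) [103.62860733 106.52964748 116.28289998]
```

View pics/zc_wrist.png

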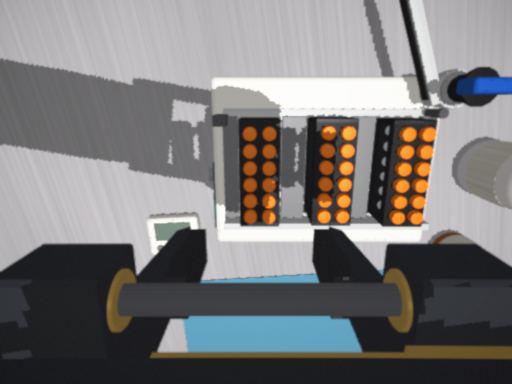

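```bash
python3 -m handwheel '[[0.6,[0.3,0,1.2],[0,-0.4,0]],[0.6,[0.6,0,2.5],[0,-0.8,0]],[0.6,[1,0,3.8],[0,-1.2,0]],[0.6,[1.3,0,5.1],[0,-1.7,0]],[0.6,[1.7,0.2,6.4],[0,-2.2,0]],[0.6,[2,0.4,7.7],[0,-2.8,0]],[0.6,[2.4,0.8,9],[0,-3.3,0]],[0.6,[2.77,1.1,10],[0,-3.53,0]],[0.6,[2.77,1.1,10.46],[0,-3.53,0]],[0.6,[2.77,1.1,10.46],[0,-3.53,0]]]'; python3 -m handwheel '[[0.6,[0,0,0],[0,0,0]],[0.6,[0,0,0],[0,0,0]],[0.6,[0,1,0],[0,0,0]],[0.6,[0,1.7,0],[0,0,0]],[0.6,[0,1.7,0],[0,0,0]],[0.6,[0,1.7,0],[0,0,0]]]'
python3 - <<'E'
from h import *
pose();c=cam("wrist");save(c,"zd_wrist"); goal([*hp(1.2,115)],11.4)
E
```

```text
t: 41.23
ee_pos: [625.5, 252.5, 242.2]
tcp_rot: [-1.565, -0.156, 0.16]
contact_force: [-0.9, -0.8, -0.5]
gripper_width: 0.603
t: 41.73
ee_pos: [625.6, 248.6, 194.1]
tcp_rot: [-1.565, -0.154, 0.155]
contact_force: [-0.4, 0.6, 0.6]
gripper_width: 0.598
t 41.73 pos [625.6 248.6 194.1] jaw yaw 11.3 down [-0.001 -0.    -1.   ] F [-0.4  0.6  0.6] w 0.598 j [ 0.2   0.69  1.06 -0.    1.39  0.01]
shift [0.04 2.68 0.01] turn [ 0.   -0.02  0.02] n 2.0
```

View pics/zd_wrist.png

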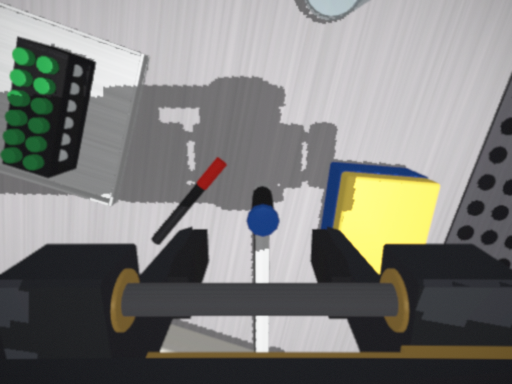

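Handle centred (263,218). Descend, grip, and compute the closing arc.

```bash
python3 -m handwheel '[[0.6,[0.05,1.2,0],[0,0,0]],[0.6,[0.05,2.3,0],[0,0,0]],[0.6,[0.05,2.6,0],[0,0,0]],[0.6,[0.05,2.6,0],[0,0,0]],[0.1,[0.05,2.6,0],[0,0,0]],[0.1,[0.05,2.6,0],[0,0,0]],[0.1,[0.05,2.6,0],[0,0,0]],[0.1,[0.05,2.6,0],[0,0,0]],[0.1,[0.05,2.6,0],[0,0,0]],[0.1,[0.05,2.6,0],[0,0,0]]]' 15
python3 - <<'E'
from h import *
pose()
s=monitor.sense(); R0=R.from_rotvec(s["tcp_rot"]).as_matrix()
for th in np.arange(1.14,.5,-.07): print(round(th,2),np.round(R0.T@(hp(th,0)-hp(1.2,0))/30,2),round(np.degrees(th-1.2)/6,2))
E
```

```text
t: 42.62
ee_pos: [627.4, 250.2, 116.5]
tcp_rot: [-1.565, -0.157, 0.155]
contact_force: [-0.1, -1.3, 3.8]
gripper_width: 0.225
t 42.62 pos [627.4 250.2 116.5] jaw yaw 11.4 down [ 0.001  0.    -1.   ] F [-0.1 -1.3  3.8] w 0.225 j [0.21 0.76 1.14 0.   1.24 0.01]
1.14 [-0.51 -0.   -0.05] -0.57
1.07 [-1.09 -0.   -0.15] -1.24
1.0 [-1.66 -0.   -0.29] -1.91
0.93 [-2.23 -0.   -0.47] -2.58
0.86 [-2.78 -0.   -0.69] -3.25
0.79 [-3.31 -0.   -0.95] -3.92
0.72 [-3.83 -0.   -1.24] -4.58
0.65 [-4.32 -0.01 -1.57] -5.25
0.58 [-4.79 -0.01 -1.94] -5.92
0.51 [-5.23 -0.01 -2.33] -6.59
```

```bash
python3 -m handwheel '[[0.1,[-0.5,0,-0.05],[0,-0.57,0]],[0.1,[-1.1,0,-0.15],[0,-1.24,0]],[0.1,[-1.66,0,-0.29],[0,-1.9,0]],[0.1,[-2.2,0,-0.47],[0,-2.58,0]],[0.1,[-2.78,0,-0.69],[0,-3.25,0]],[0.1,[-3.3,0,-0.95],[0,-3.9,0]],[0.1,[-3.83,0,-1.24],[0,-4.6,0]],[0.1,[-4.32,0,-1.57],[0,-5.25,0]],[0.1,[-4.79,0,-1.94],[0,-5.9,0]],[0.1,[-5.23,0,-2.33],[0,-6.6,0]]]'
python3 - <<'E'
from h import *
pose()
s=monitor.sense(); R0=R.from_rotvec(s["tcp_rot"]).as_matrix()
P=np.array([*sh(118,85),0]); p=s["ee_pos"]-P; q=hp(0,0)-P
a0=(np.arctan2(q[1],q[0])-np.arctan2(p[1],p[0]))%(2*np.pi); print("theta",a0)
for th in list(np.arange(a0-.07,0.05,-.07))+[0.03,0,-.01]: print(round(th,3),np.round(R0.T@(hp(th,0)-hp(a0,0))/30,2),round(np.degrees(th-a0)/6,2))
E
```

```text
t: 43.45
ee_pos: [486.6, 150.4, 116.4]
tcp_rot: [-1.456, -0.698, 0.696]
contact_force: [1.4, -0.5, 3.1]
gripper_width: 0.223
t 43.45 pos [486.6 150.4 116.4] jaw yaw 51.2 down [ 0.001  0.001 -1.   ] F [ 1.4 -0.5  3.1] w 0.223 j [ 0.07  0.43  1.71  0.    1.   -0.82]
theta 0.5099639313788851
0.44 [-0.59 -0.   -0.06] -0.67
0.37 [-1.17 -0.   -0.16] -1.34
0.3 [-1.75 -0.   -0.31] -2.01
0.23 [-2.31 -0.   -0.49] -2.67
0.16 [-2.86 -0.   -0.71] -3.34
0.09 [-3.39 -0.   -0.97] -4.01
0.03 [-3.83 -0.   -1.23] -4.58
0 [-4.05 -0.   -1.36] -4.87
-0.01 [-4.12 -0.   -1.41] -4.97
```

```bash
python3 -m handwheel '[[0.1,[-0.59,0,-0.06],[0,-0.67,0]],[0.1,[-1.17,0,-0.16],[0,-1.34,0]],[0.1,[-1.75,0,-0.31],[0,-2,0]],[0.1,[-2.3,0,-0.49],[0,-2.67,0]],[0.1,[-2.86,0,-0.71],[0,-3.34,0]],[0.1,[-3.39,0,-0.97],[0,-4,0]],[0.1,[-3.83,0,-1.23],[0,-4.58,0]],[0.1,[-4.05,0,-1.36],[0,-4.87,0]],[0.1,[-4.09,0,-1.38],[0,-4.87,0]],[0.1,[-4.09,0,-1.38],[0,-4.87,0]]]'
cat >> h.py <<'E'
def theta():
    s=monitor.sense(); P=np.array([*sh(118,85),0]); p=s["ee_pos"]-P; q=hp(0,0)-P
    print("theta",(np.arctan2(q[1],q[0])-np.arctan2(p[1],p[0])+np.pi)%(2*np.pi)-np.pi)
E
python3 - <<'E'
from h import *
pose();theta()
E
```

```text
t: 44.28
ee_pos: [441.9, 29.3, 116.3]
tcp_rot: [-1.285, -1.082, 1.081]
contact_force: [-4.7, 1.6, 6.5]
gripper_width: 0.22
t 44.28 pos [441.9  29.3 116.3] jaw yaw 80.1 down [ 0.     0.001 -1.   ] F [-4.7  1.6  6.5] w 0.220 j [-0.2   0.3   1.9   0.    0.94 -1.6 ]
theta -0.0023576269674689954
```

```bash
python3 -m handwheel '[[0.1,[-0.05,0,0],[0,0,0]],[0.1,[-0.1,0,0],[0,0,0]],[0.1,[-0.1,0,0],[0,0,0]]]'
python3 - <<'E'
from h import *
pose();theta()
E
```

```text
t: 44.53
ee_pos: [441.8, 28.7, 116.3]
tcp_rot: [-1.283, -1.085, 1.077]
contact_force: [3.1, 21.3, 5.6]
gripper_width: 0.225
t 44.53 pos [441.8  28.7 116.3] jaw yaw 80.1 down [ 0.002  0.005 -1.   ] F [ 3.1 21.3  5.6] w 0.225 j [-0.2   0.3   1.91  0.01  0.93 -1.61]
theta -0.004719819274699333
```

```bash
python3 -m handwheel '[[0.5,[0,0,0],[0,0,0]],[0.5,[0,0,0],[0,0,0]],[0.5,[0,0,0],[0,0,0]],[0.5,[0,-1,0],[0,0,0]],[0.5,[0,-2,0],[0,0,0]],[0.5,[0,-3.2,0],[0,0,0]],[0.5,[0,-3.8,0],[0,0,0]],[0.5,[0,-3.8,0],[0,0,0]]]'
python3 - <<'E'
from h import *
pose();t=cam("top"); save(t,"ze_top",(150,80,400,280),3); c=cam("wrist"); save(c,"ze_wrist"); goal([695,5.0,215],80)
E
```

```text
t: 45.2
ee_pos: [442.9, 25.8, 233.4]
tcp_rot: [-1.291, -1.087, 1.079]
contact_force: [-0.1, 0.1, 0.6]
gripper_width: 0.501
t 45.20 pos [442.9  25.8 233.4] jaw yaw 80.2 down [ 0.007 -0.002 -1.   ] F [-0.1  0.1  0.6] w 0.501 j [-0.21  0.14  1.76 -0.    1.23 -1.61]
shift [ 0.75  0.48 -8.45] turn [ 0.    0.03 -0.  ] n 7.0
```

View pics/ze_wrist.png

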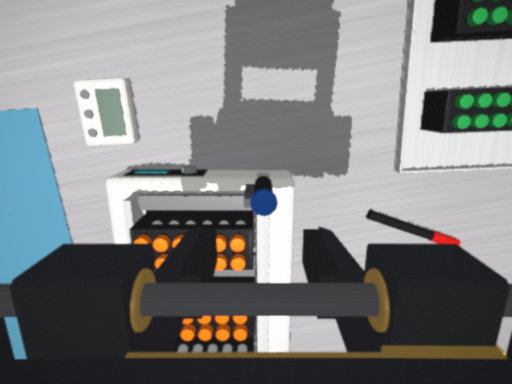

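View pics/ze_top.png

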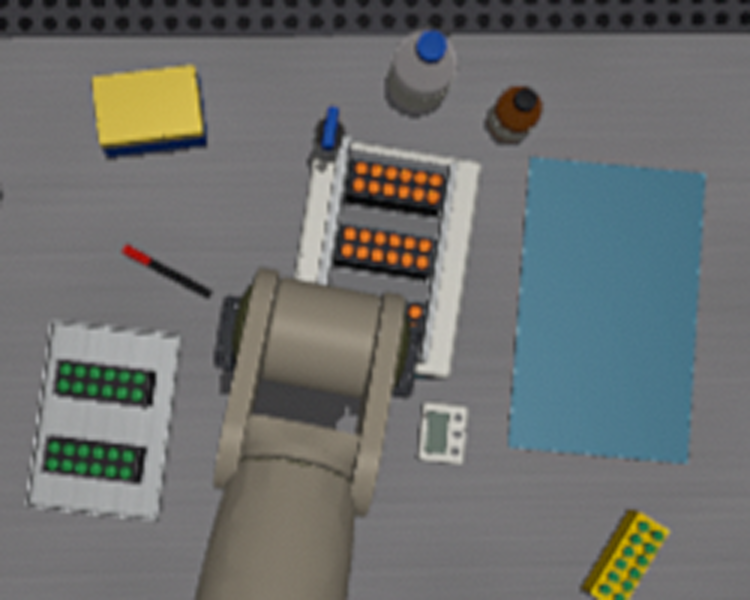

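```bash
python3 -m handwheel '[[0.5,[0.1,0,-1.2],[0,0,0]],[0.5,[0.2,0,-2.5],[0,0,0]],[0.5,[0.3,0,-3.8],[0,0,0]],[0.5,[0.4,0,-5.1],[0,0,0]],[0.5,[0.5,0,-6.4],[0,0,0]],[0.5,[0.6,0.2,-7.6],[0,0,0]],[0.5,[0.75,0.4,-8.45],[0,0,0]],[0.5,[0.75,0.4,-8.45],[0,0,0]],[0.5,[0.75,0.4,-8.45],[0,0,0]],[0.5,[0.75,0.4,-8.45],[0,0,0]]]'
python3 - <<'E'
from h import *
pose();c=cam("wrist"); save(c,"zf_wrist"); goal([695,5.0,140],80.2)
g=grid(c); hsv=cv2.cvtColor(c["frame"],cv2.COLOR_RGB2HSV)
b=(hsv[...,0]>100)&(hsv[...,0]<130)&(hsv[...,1]>150)&(g[...,2]>149)&(g[...,2]<160)&(abs(g[...,0]-695)<50)&(abs(g[...,1]-5)<50)
print(b.sum(),cv2.minAreaRect(g[b][:,:2].astype(np.float32)))
E
```

```text
t: 46.13
ee_pos: [694.4, 5.3, 216.4]
tcp_rot: [-1.284, -1.081, 1.083]
contact_force: [0.1, -1.0, 0.2]
gripper_width: 0.5
t 46.13 pos [694.4   5.3 216.4] jaw yaw 80.2 down [-0.002  0.    -1.   ] F [ 0.1 -1.   0.2] w 0.500 j [-0.16  0.73  0.93 -0.    1.48 -1.56]
shift [-0.01  2.58 -0.03] turn [-0.01 -0.   -0.  ] n 2.0
1089 ((696.0498046875, 4.564472675323486), (12.802311897277832, 45.12470245361328), 79.60997772216797)
```

View pics/zf_wrist.png

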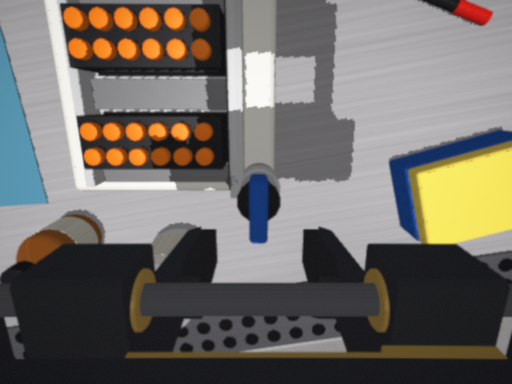

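```bash
python3 -m handwheel '[[0.5,[0,1.2,0],[0,0,0]],[0.4,[0,2.3,-0.02],[0,0,0]],[0.3,[0,2.55,-0.02],[0,0,0]],[0.3,[0,2.55,-0.02],[0,0,0]],[0,[0,2.55,-0.02],[0,0,0]],[0,[0,2.55,-0.02],[0,0,0]],[0,[0,2.55,-0.02],[0,0,0]],[0,[0,2.55,-0.02],[0,0,0]],[0,[0,2.55,-0.02],[0,0,0]],[0,[0,2.55,-0.02],[0,0,0]]]' 40; python3 -m handwheel '[[0,[0,0,0],[0,0,0]],[0,[0,0,0],[0,0,0]],[0,[0,0,0],[0,1,0]],[0,[0,0,0],[0,2,0]],[0,[0,0,0],[0,3,0]],[0,[0,0,0],[0,4,0]],[0,[0,0,0],[0,4,0]]]'
python3 - <<'E'
from h import *
pose()
E
```

```text
t: 47.02
ee_pos: [696.2, 4.3, 143.6]
tcp_rot: [-1.289, -1.083, 1.081]
contact_force: [-3.5, -4.5, 6.1]
gripper_width: 0.14
t: 47.6
ee_pos: [696.2, 4.2, 143.6]
tcp_rot: [-1.437, -0.762, 0.759]
contact_force: [-3.0, -4.4, 7.4]
gripper_width: 0.144
t 47.60 pos [696.2   4.2 143.6] jaw yaw 55.8 down [ 0.003 -0.002 -1.   ] F [-3.  -4.4  7.4] w 0.144 j [-0.16  0.78  1.03 -0.    1.33 -1.14]
```

```bash
python3 -m handwheel '[[0,[0,0,0],[0,1,0]],[0,[0,0,0],[0,2,0]],[0,[0,0,0],[0,3,0]],[0,[0,0,0],[0,4,0]],[0,[0,0,0],[0,5,0]],[0,[0,0,0],[0,6,0]],[0,[0,0,0],[0,7,0]],[0,[0,0,0],[0,8,0]],[0,[0,0,0],[0,9,0]],[0,[0,0,0],[0,9.5,0]]]';  python3 -m handwheel '[[0,[0,0,0],[0,0.3,0]],[0,[0,0,0],[0,0.6,0]],[0,[0,0,0],[0,0.7,0]],[0,[0,0,0],[0,0.7,0]]]'
python3 - <<'E'
from h import *
pose(); print(monitor.sense()["ft_torque"])
E
```

```text
t: 48.43
ee_pos: [696.1, 4.2, 143.6]
tcp_rot: [-1.573, 0.013, -0.017]
contact_force: [-3.7, -5.7, 6.8]
gripper_width: 0.144
t: 48.77
ee_pos: [696.1, 4.2, 143.6]
tcp_rot: [-1.572, 0.067, -0.071]
contact_force: [-3.6, -5.6, 6.4]
gripper_width: 0.144
t 48.77 pos [696.1   4.2 143.6] jaw yaw -5.1 down [ 0.003 -0.002 -1.   ] F [-3.6 -5.6  6.4] w 0.144 j [-0.16  0.78  1.03 -0.    1.33 -0.07]
[-0.88747981  0.67669866  0.16108914]
```

Knob turned 85°. Release, rise and check.

```bash
python3 -m handwheel '[[0.4,[0,0,0],[0,0,0]],[0.4,[0,0,0],[0,0,0]],[0.4,[0,0,0],[0,0,0]],[0.4,[0,0,0],[0,0,0]],[0.4,[0,-1,0],[0,0,0]],[0.4,[0,-2,0],[0,0,0]],[0.4,[0,-3,0],[0,0,0]],[0.4,[0,-4,0],[0,0,0]],[0.4,[0,-5,0],[0,0,0]]]'; python3 -m handwheel '[[0.4,[-1,0,-1],[0,0,0]],[0.4,[-2,-1,-1],[0,0,0]],[0.4,[-3,-2,-1],[0,0,0]],[0.4,[-4,-3,-1.5],[0,0,0]],[0.4,[-5.2,-3.5,-1.5],[0,0,0]],[0.4,[-6.4,-4,-1.5],[0,0,0]],[0.4,[-7.2,-4,-1.5],[0,0,0]],[0.4,[-7.5,-4,-1.5],[0,0,0]],[0.4,[-7.5,-4,-1.5],[0,0,0]],[0.4,[-7.5,-4,-1.5],[0,0,0]]]'
python3 - <<'E'
from h import *
pose();t=cam("top"); save(t,"zg_top",(150,80,400,280),3); c=cam("wrist"); save(c,"zg_wrist",None,1.5)
g=grid(c); hsv=cv2.cvtColor(c["frame"],cv2.COLOR_RGB2HSV); z=g[...,2]
blue=(hsv[...,0]>100)&(hsv[...,0]<130)&(hsv[...,1]>150)
b=blue&(z>148)&(z<160)&(abs(g[...,0]-695)<50)&(abs(g[...,1]-5)<50); print("knob",cv2.minAreaRect(g[b][:,:2].astype(np.float32)))
b=blue&(z>145)&(abs(g[...,0]-443)<40)&(abs(g[...,1]-29)<40); print("handle",g[b].mean(0), "closed ref 444.4 29.5")
for cx,cy in (sh(-76,0),sh(0,0),sh(76,0)):
    m=(z>98)&(z<125)&(abs(g[...,0]-cx)<35)&(abs(g[...,1]-cy)<75)&(np.mgrid[0:384,0:512][0]<235)
    n,l,st,_=cv2.connectedComponentsWithStats(m.astype(np.uint8)); i=1+np.argmax(st[1:,4]); print(cv2.minAreaRect(g[l==i][:,:2].astype(np.float32)),np.percentile(z[l==i],[5,50,95]))
E
```

```text
t: 49.52
ee_pos: [695.4, 5.4, 292.7]
tcp_rot: [-1.569, 0.068, -0.068]
contact_force: [0.1, 0.2, 0.3]
gripper_width: 0.395
t: 50.35
ee_pos: [468.2, -20.1, 410.8]
tcp_rot: [-1.569, 0.069, -0.069]
contact_force: [0.1, -0.7, 0.2]
gripper_width: 0.398
t 50.35 pos [468.2 -20.1 410.8] jaw yaw -5.0 down [-0.  0. -1.] F [ 0.1 -0.7  0.2] w 0.398 j [-0.29  0.13  1.32  0.    1.7  -0.21]
knob ((694.95361328125, 4.685979843139648), (42.36682891845703, 11.751320838928223), 84.81591033935547)
handle [446.13902281  30.80774824 173.08325881] closed ref 444.4 29.5
((490.93023681640625, -45.09272766113281), (111.67939758300781, 42.01036071777344), 80.1483383178711) [104.46299161 106.39569689 116.45392349]
((565.6563720703125, -57.578704833984375), (112.28693389892578, 42.41257858276367), 80.22926330566406) [104.14749036 106.37244901 116.42419686]
((639.7677001953125, -71.82548522949219), (112.1666030883789, 42.41585159301758), 80.3338623046875) [103.3750127  106.42471467 116.33981764]
```

View pics/zg_wrist.png

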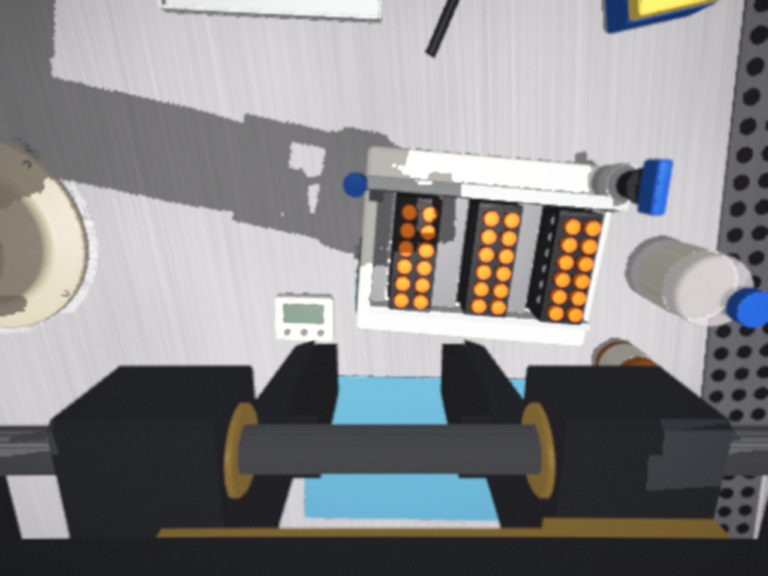

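View pics/zg_top.png

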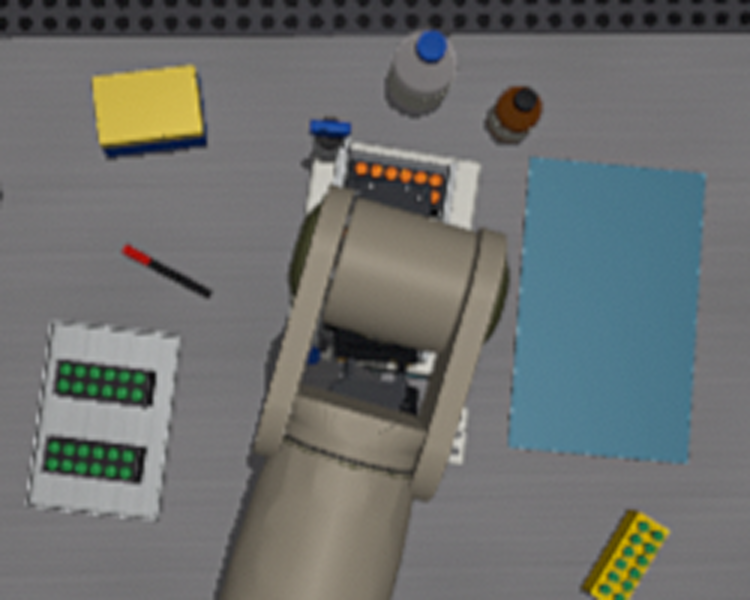

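Run:
```python
from h import *
def f(c,n):
    g=grid(c); hsv=cv2.cvtColor(c["frame"],cv2.COLOR_RGB2HSV); z=g[...,2]
    blue=(hsv[...,0]>105)&(hsv[...,0]<130)&(hsv[...,1]>150)&(np.mgrid[0:384,0:512][0]<235)
    b=blue&(z>145)&(z<154)&(abs(g[...,0]-443)<40)&(abs(g[...,1]-29)<40); r=cv2.minAreaRect(g[b][:,:2].astype(np.float32)); print(n,"handle",b.sum(),r)
f(load("cw.npz"),"start"); f(cam("wrist"),"now"); pose()
```

```text
start handle 190 ((444.2686462402344, 29.501731872558594), (16.99530601501465, 17.32308006286621), 35.31660842895508)
now handle 177 ((444.5661926269531, 29.7445125579834), (17.607879638671875, 17.256507873535156), 38.88966751098633)
t 50.50 pos [468.6 -20.2 410.1] jaw yaw -5.0 down [-0.002  0.001 -1.   ] F [-0.  -0.   0.8] w 0.403 j [-0.29  0.13  1.32  0.    1.7  -0.21]
```

The handle is back within 0.4 mm of its starting (closed) position, and the robot is clear of everything.

Run:
```python
from workcell import ticket
print(ticket.finish_job())
```

```text
the job is handed in; nothing more can be done
None
```

I carried out the whole job and handed it in at about 50.5 s of the 210 s allowed. `finish_job` gives no verdict, so the results below are from my own last checks.

**What I did:**
- I loosened the knob and swung the bar to its open stop.
- I moved the two green-capped racks from the shaker into the tray.
- I put the three orange-capped racks one to a pocket, then closed the bar to its stop and turned the knob tight.

**Last checks:**
- **Orange racks:** all three sit on the pocket floors, with frame tops at 106.4 mm against 106 mm nominal. They are within about 2 mm of the pocket centres and squarely aligned.
- **Green racks:** both stand upright in the tray in the last top picture.
- **Bar:** the handle is within 0.4 mm of where it was when closed at the start. While closing it, the stop pushed back with about 21 N.
- **Knob:** the wing has turned to about 1.49 rad of its 1.5.
- **Other things on the bench:** the bottles, tip box, marker and yellow look-alike looked unmoved in the last pictures, which also show the timer in place. The beaker was not in the final pictures, though nothing came near it.
- **Robot:** clear of everything at hand-in, with no contact force.

No check failed. One raw handle reading came out at the wrong height because stray pixels got in; I repeated it with a height limit, and the figure above is from that.

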